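Reload an automatic sampler with filters and collection tubes

TASK

Load the sampler for its next run: press every filter on the bench down into the spring magazine until the two yellow catches snap shut over it, and stand every capped tube upright, fully down, in a well of the drawn-out white tube carriage. Push the carriage fully home under the needle beam, then, with everything loaded, press the green start key. Leave the bottle, the flask and the red cap where they stand.

Things in the scene. Friction and masses are not known exactly. Their poses are not given: they have to be found in the camera images.
- sampler: sampler, fixed: light grey deck plate, top 20 mm above the bench, spanning x -170 to 170, y -190 to 125 mm of the origin (on the bench); 185 mm high housing at x 120 to 220. Magazine, carriage and key are on it and turn with it. Its x points away from the robot, give or take its yaw
- magazine (a point): centre of the magazine's mouth, on its upright axis, level with the underside of the catch lips, 92 mm above the bench; axes as the sampler's. Open frame of four 8 mm rods at 45 degrees to x and y, 1.3 mm play round a filter, rounded tops 18 mm above this point. The 39 mm gaps on the +y and -y sides are free down to the deck for fingers; catches fill the +x and -x gaps. Holds five, last in on top
- catch (a point): inner tip of the yellow sprung catch on the magazine's far (+x) side, at the underside of its lip; its twin faces it on the -x side. 16 mm wide; the 3 mm thick lip reaches 4 mm over a filter's edge, the slope above it begins 14 mm above the lip's underside. A filter pushed down (up to 20 N) spreads both; they snap over it once its top face is below the lips, and hold it against the spring
- follower (a joint): travel of the blue spring follower plate (50 mm across) in the magazine, m: 0 when empty (plate at the mouth), grows as it is pushed down, about 0.010 per filter loaded, stop at 0.060; it pushes up with about 4 N at 0 and 10 N at 0.050
- pull_tab (a point): top centre of the carriage's upright blue pull tab, about 71 mm above the bench: 12 mm thick along the sampler's x, 50 mm wide along its y, 50 mm high; it stands 88 mm in front of (towards the robot from) the row of wells and moves with the carriage
- carriage (a joint): how far the white tube carriage is pushed in, m: near 0 drawn out towards the robot, 0.110 fully home at its stop; it slides along the sampler's +x with about 1.5 N of friction and stays where it is left. Home, the wells stand under the grey needle beam (24 mm along x, underside 148 mm above the bench); drawn out they are clear of it
- well0 (a point): centre of the mouth of carriage well 0 (white block, four wells of 18.6 mm diameter, 38 mm deep, in a row along the sampler's y, 36 mm apart; block 40 mm by 150 mm, its top about 66 mm above the bench); moves with the carriage
- well1 (a point): centre of the mouth of carriage well 1 (white block, four wells of 18.6 mm diameter, 38 mm deep, in a row along the sampler's y, 36 mm apart; block 40 mm by 150 mm, its top about 66 mm above the bench); moves with the carriage
- well2 (a point): centre of the mouth of carriage well 2 (white block, four wells of 18.6 mm diameter, 38 mm deep, in a row along the sampler's y, 36 mm apart; block 40 mm by 150 mm, its top about 66 mm above the bench); moves with the carriage
- well3 (a point): centre of the mouth of carriage well 3 (white block, four wells of 18.6 mm diameter, 38 mm deep, in a row along the sampler's y, 36 mm apart; block 40 mm by 150 mm, its top about 66 mm above the bench); moves with the carriage
- start_key_top (a point): centre of the top of the green start key, 24 mm diameter, about 37 mm above the bench when not pressed, on the deck in front of the magazine
- start_key (a joint): how far the green start key is pressed, m: 0 released, 0.005 fully down (4 N); it springs back
- filter0: flat round filter in a white plastic housing, 56 mm diameter, 10 mm thick, 22 g, both faces alike, lying on the green mat at first; origin at the centre of its underside, z its axis
- filter1: flat round filter in a white plastic housing, 56 mm diameter, 10 mm thick, 22 g, both faces alike, lying on the green mat at first; origin at the centre of its underside, z its axis
- filter2: flat round filter in a white plastic housing, 56 mm diameter, 10 mm thick, 22 g, both faces alike, lying on the green mat at first; origin at the centre of its underside, z its axis
- filter3: flat round filter in a white plastic housing, 56 mm diameter, 10 mm thick, 22 g, both faces alike, lying on the green mat at first; origin at the centre of its underside, z its axis
- filter4: flat round filter in a white plastic housing, 56 mm diameter, 10 mm thick, 22 g, both faces alike, lying on the green mat at first; origin at the centre of its underside, z its axis
- stand: blue tube stand, fixed, 165 mm (its x) by 44 mm by 40 mm high, with four wells 34 mm deep along its x at -60, -20, 20, 60 mm; origin at the centre of its underside
- tube0: amber collection tube with a white cap, 100 mm high in all, glass 16 mm diameter up to 88 mm, cap 18.4 mm diameter above, 24 g, standing in the blue stand at first with its foot 6 mm above the bench; origin at the centre of its foot, z along it to the cap
- tube1: amber collection tube with a white cap, 100 mm high in all, glass 16 mm diameter up to 88 mm, cap 18.4 mm diameter above, 24 g, standing in the blue stand at first with its foot 6 mm above the bench; origin at the centre of its foot, z along it to the cap
- tube2: amber collection tube with a white cap, 100 mm high in all, glass 16 mm diameter up to 88 mm, cap 18.4 mm diameter above, 24 g, standing in the blue stand at first with its foot 6 mm above the bench; origin at the centre of its foot, z along it to the cap
- solvent: bystander: amber bottle with a blue cap, 72 mm diameter, 190 mm high; origin at the centre of its underside
- flask: bystander: conical glass flask, 82 mm diameter at the foot, 114 mm high; origin at the centre of its underside
- red_cap: bystander: red cap, 38 mm diameter, 18 mm high; origin at the centre of its underside
Mind the look-alikes: they are no part of the job. What is shaped like the filter0 but blue is not meant.

How it is judged:
On the way, in this order (a step that is already met when the one before it is completed fails the run):
1. every filter is under the catches, every tube is down in a well, and the carriage is home (horizontal distance between each of filter0, filter1, filter2, filter3, filter4 and magazine below 0.005 m and ((angle between filter0's own z axis and vertical below 0.12 rad and z of filter0 in the frame of magazine below -0.008 m) or (angle between filter0's own z axis and vertical above 3.02 rad and z of filter0 in the frame of magazine below 0.002 m)) and ((angle between filter1's own z axis and vertical below 0.12 rad and z of filter1 in the frame of magazine below -0.008 m) or (angle between filter1's own z axis and vertical above 3.02 rad and z of filter1 in the frame of magazine below 0.002 m)) and ((angle between filter2's own z axis and vertical below 0.12 rad and z of filter2 in the frame of magazine below -0.008 m) or (angle between filter2's own z axis and vertical above 3.02 rad and z of filter2 in the frame of magazine below 0.002 m)) and ((angle between filter3's own z axis and vertical below 0.12 rad and z of filter3 in the frame of magazine below -0.008 m) or (angle between filter3's own z axis and vertical above 3.02 rad and z of filter3 in the frame of magazine below 0.002 m)) and ((angle between filter4's own z axis and vertical below 0.12 rad and z of filter4 in the frame of magazine below -0.008 m) or (angle between filter4's own z axis and vertical above 3.02 rad and z of filter4 in the frame of magazine below 0.002 m)) and ((horizontal distance between tube0 and well0 below 0.006 m and z of tube0 in the frame of well0 below -0.032 m) or (horizontal distance between tube0 and well1 below 0.006 m and z of tube0 in the frame of well1 below -0.032 m) or (horizontal distance between tube0 and well2 below 0.006 m and z of tube0 in the frame of well2 below -0.032 m) or (horizontal distance between tube0 and well3 below 0.006 m and z of tube0 in the frame of well3 below -0.032 m)) and angle between each of tube0, tube1, tube2's own z axis and vertical below 0.15 rad and ((horizontal distance between tube1 and well0 below 0.006 m and z of tube1 in the frame of well0 below -0.032 m) or (horizontal distance between tube1 and well1 below 0.006 m and z of tube1 in the frame of well1 below -0.032 m) or (horizontal distance between tube1 and well2 below 0.006 m and z of tube1 in the frame of well2 below -0.032 m) or (horizontal distance between tube1 and well3 below 0.006 m and z of tube1 in the frame of well3 below -0.032 m)) and ((horizontal distance between tube2 and well0 below 0.006 m and z of tube2 in the frame of well0 below -0.032 m) or (horizontal distance between tube2 and well1 below 0.006 m and z of tube2 in the frame of well1 below -0.032 m) or (horizontal distance between tube2 and well2 below 0.006 m and z of tube2 in the frame of well2 below -0.032 m) or (horizontal distance between tube2 and well3 below 0.006 m and z of tube2 in the frame of well3 below -0.032 m)) and value of joint carriage above 0.106 m), for 0.2 s.
2. then the start key is pressed (value of joint start_key above 0.0035 m), for 0.05 s.
At the end, for the whole second after the job is handed in: filters level in the magazine (5 mm off axis), tops below the catch lips (2 mm allowed); tubes upright (0.15 rad) in wells, 6 mm off centre, at least 32 mm deep; carriage within 4 mm of its stop; key pressed after that and let go; all at rest (all of step 1 and linear speed of each of filter0, filter1, filter2, filter3, filter4, tube0, tube1, tube2 below 0.02 m/s and value of joint start_key below 0.0015 m); the robot touches nothing.
It fails at once if the solvent bottle is moved more than 30 mm or knocked over (distance of solvent from where it was at the start of the episode above 0.03 m or angle between solvent's own z axis and vertical above 0.5 rad).
It fails at once if the flask is moved more than 30 mm or knocked over (distance of flask from where it was at the start of the episode above 0.03 m or angle between flask's own z axis and vertical above 0.5 rad).
It fails at once if the red cap is moved more than 30 mm or knocked over (distance of red_cap from where it was at the start of the episode above 0.03 m or angle between red_cap's own z axis and vertical above 0.5 rad).
Of filter0, filter1, filter2, filter3, filter4 only 3 to 5 are there at a start; the rules pass over those that are not, and their reading is None.
Of tube0, tube1, tube2 only 2 to 3 are there at a start; the rules pass over those that are not, and their reading is None.
At some moment in a run one of filter0, filter1, filter2, filter3, filter4 may be knocked a few centimetres aside while the robot is not near it.
It also fails if it takes over 210 s, if anything falls off the work surface, if the arm or the gripper's body presses on something with over 40 N, if the wrist force passes 120 N, or if a joint passes its speed limit or range.

ROBOT

A 6-joint arm with a two-finger parallel gripper is mounted at the origin on the work surface. World frame = base frame: x ahead of the robot, y to its left, z up, the work surface at z = 0. Lengths are in m, angles in rad, forces in N, time in s.
With the tool pointing down it reaches from about 0.375 to 0.9 m from the base axis. Payload 3.1 kg.
Tool frame: the origin (TCP) lies on the centre line of the jaws, within the pads' length; the fingertips stand ahead of it and the grasp point (between the pads) lies 3 mm ahead of it (robot.tip_reach is the z of the fingertips in the tool frame, in m); z points along the fingers, y is the line along which they close (so a half turn about z gives the same grasp; the last joint's range is limited). The gripper opens to 87 mm and grips with 3 to 60 N. Pads are 19 mm wide; open, the fingers measure 117 mm over their backs; the gripper's body (75 mm by 190 mm) begins 51 mm behind the grasp point.
Start: joints at [0.965, 0.527, 1.433, -0, 1.181, -0.178], TCP at [0.259, 0.569, 0.245] pointing down, gripper open.
Joint ranges: [-3.08, 3.08], [-0.75, 2.2], [0.22, 2.44], [-1.43, 4.57], [0, 2.65], [-2.85, 2.85]. Speed limits (rad/s): [2.79, 2.79, 3.14, 3.14, 3.14, 3.14].

INTERFACE

Orientations are given as a unit quaternion [x, y, z, w].
In Python, from rig import sensors, eyes, ticket, robot gives the robot as it stands.
- The arm moves only by the tool drive_tool, never from a script. Its argument "deltas" is a list that holds one entry, the list of rows, each a list of 6 numbers: the shift along the tool's x, y, z in mm, then the turn, a rotation vector about the tool's x, y, z in rad. A call has 1 to 8 rows; each row shifts and turns the commanded pose from where the row before left it, along the tool's axes as they then stand; what a row does not reach is not made up. A row lasts 1/12 s, in which the tool goes at most 41.7 mm and 7.16 degrees, less where a joint would pass 70% of its speed; a pose out of reach is approached as far as the arm can. A call is refused whole if a number of a shift passes 41.7 or a number of a turn 0.125, either way. A call with a gripper value outside its range is refused whole. "gripper" is the opening in per cent of the stroke, from 0 (shut) to 100 (fully open), set as the call begins (left out, the last holds). The fingers move at their own pace and stop on an object; "squeeze" is the grip in N (left out, the last holds). Time passes only in rows, so rows that do not move let the fingers close. It gives the time, the measured TCP pose, the force, the opening and the grip force at its end, in the units of the state.
- sensors.get_obs(): the state, without advancing time (a new reading comes with each control period).
- eyes.camera(name): name is "scene" or "side" or "wrist"; returns a dict with "img" (480x640x3 uint8, red, green, blue), "fov_y" (degrees; the focal length in pixels is half the picture's height over the tangent of half this angle, whatever the lens; pixels are square), "cx", "cy" (the principal point, pixels), "D" ([k1, k2, p1, p2, k3] as OpenCV has them; the pictures are not rectified), "xyz" and "attitude" of the camera in the world; the wrist camera has in their place "hand_eye" (4x4, takes a point from camera to tool coordinates, whose origin is the TCP and whose axes are the flange's). Camera axes: x right, y up, looking along -z (the intrinsics and any distortion apply to the point x, -y, -z); pixel columns grow to the right and rows downward; lengths in m; the calibration is good to about 2 mm. A picture is of the moment at which its call begins: read the wrist's pose just before it. There is no depth.
- ticket.hand_in(): hands the job in; it is judged then, once.
The state is a dict: "time": time; "q": joint angles; "joint_velocities": joint speeds; "joint_torque": joint torques, N m; "position": TCP position; "tool_rot": TCP orientation; "ft_force": force on the tool from outside, world axes, zero at the start; "moment": the same for the moment, N m; "grip_width": finger opening in m; "grip_force": force on a finger pad.
Only numpy, scipy, OpenCV 4.12 (cv2) and the standard library are available. Lean on these libraries where they do the work, as an engineer would, in place of code of your own. Each camera call takes 0.05 s, during which the arm holds its last target. There are 200 camera calls.

## Working session

There is one attempt and no reset: what is moved stays moved. The work goes in short steps, Python scripts to look and compute and a tool call to move; the robot and the scene stay as the last step left them, time stands still between calls to the robot, and variables do not carry over. Pictures are saved under pics/ and viewed, at most 14 in all, crops included, and the job is handed in when it is done.

Besides the shell and the picture viewer there is one more tool, called after ">>>" as name(argument=value, ...) on one line, values as JSON. drive_tool: Moves the arm, as the interface text tells. Its arguments: {"type":"object","properties":{"deltas":{"type":"array"},"gripper":{"type":"number"},"squeeze":{"type":"number"}},"required":["deltas"]}

```bash
ls; mkdir -p pics; cat > h.py <<'E'
import numpy as np, cv2
from scipy.spatial.transform import Rotation as R
from rig import sensors, eyes, ticket, robot
def cam(n):
    o=sensors.get_obs(); c=eyes.camera(n)
    if n=="wrist":
        T=np.eye(4);T[:3,:3]=R.from_quat(o["tool_rot"]).as_matrix();T[:3,3]=o["position"]
        c["T"]=T@np.array(c["hand_eye"])
    else:
        T=np.eye(4);a=np.array(c["attitude"]);T[:3,:3]=R.from_quat(a).as_matrix() if a.size==4 else a
        T[:3,3]=c["xyz"];c["T"]=T
    f=240/np.tan(np.radians(c["fov_y"])/2);c["K"]=np.array([[f,0,c["cx"]],[0,f,c["cy"]],[0,0,1.]])
    return c
def save(c,name): cv2.imwrite("pics/"+name,c["img"][:,:,::-1])
def ray(c,uv):
    p=cv2.undistortPoints(np.array(uv,float).reshape(-1,1,2),c["K"],np.array(c["D"],float))[:,0]
    d=np.c_[p[:,0],-p[:,1],-np.ones(len(p))]@c["T"][:3,:3].T
    return c["T"][:3,3],d
def plane(c,uv,z):
    o,d=ray(c,uv); return o+d*((z-o[2])/d[:,2])[:,None]
def proj(c,P):
    P=np.atleast_2d(P); q=(P-c["T"][:3,3])@c["T"][:3,:3]; q=q*[1,-1,-1]
    return cv2.projectPoints(q,np.zeros(3),np.zeros(3),c["K"],np.array(c["D"],float))[0][:,0]
def tri(c1,u1,c2,u2):
    o1,d1=ray(c1,[u1]);o2,d2=ray(c2,[u2]);d1=d1[0];d2=d2[0]
    s=np.linalg.lstsq(np.c_[d1,-d2],o2-o1,rcond=None)[0]
    return (o1+s[0]*d1+o2+s[1]*d2)/2
E
python3 - <<'E'
from h import *
o=sensors.get_obs();print(o,robot.tip_reach)
for n in("scene","side","wrist"):
    c=cam(n);save(c,n+"0.png");print(n,c["T"].round(3).tolist(),c["fov_y"],c["cx"],c["cy"],c["D"])
E
```

```text
pics
{'time': 0.0, 'q': array([ 9.64488290e-01,  5.28438339e-01,  1.43388223e+00, -6.80982442e-06,
        1.18139565e+00, -1.78518239e-01]), 'joint_velocities': array([-0.0005549 ,  0.00093517,  0.00040262, -0.00122771,  0.0007109 ,
        0.00070546]), 'joint_torque': array([-7.15113638e-04, -4.40036166e+01, -1.76595122e+01,  6.33720355e-02,
        5.82079869e-02, -1.52403941e-04]), 'position': array([0.25888209, 0.56812077, 0.24359506]), 'tool_rot': array([ 2.12266254e-01,  9.77211292e-01, -9.82281088e-04, -4.03137465e-04]), 'ft_force': array([-0.27089273,  0.26296979, -0.64268788]), 'moment': array([-0.01266151,  0.00586591,  0.01437872]), 'grip_force': 0.0, 'grip_width': 0.08705895662114885} 0.022
scene [[-0.619, -0.478, 0.623, 1.393], [0.785, -0.396, 0.477, 0.726], [0.019, 0.784, 0.62, 0.979], [0.0, 0.0, 0.0, 1.0]] 44.83887178095943 314.1557638112669 247.51093008651353 [-0.10778015  0.          0.          0.          0.        ]
side [[0.808, 0.385, -0.446, -0.01], [-0.589, 0.516, -0.621, -0.665], [-0.009, 0.765, 0.644, 0.819], [0.0, 0.0, 0.0, 1.0]] 48.847196407224736 324.78491519052056 234.41479700018226 [-0.0093745  0.         0.         0.         0.       ]
wrist [[0.414, -0.874, -0.254, 0.189], [0.91, 0.397, 0.117, 0.601], [-0.002, -0.279, 0.96, 0.384], [0.0, 0.0, 0.0, 1.0]] 59.806618706329004 317.9100311264816 234.34616998147803 [-0.0859506  0.         0.         0.         0.       ]
```

View pics/scene0.png

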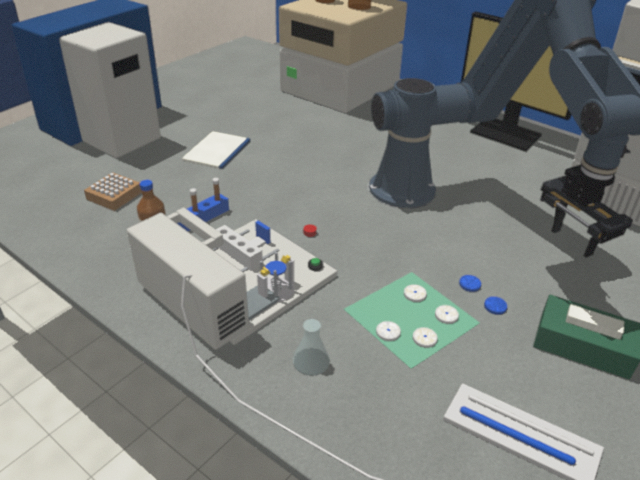

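View pics/side0.png

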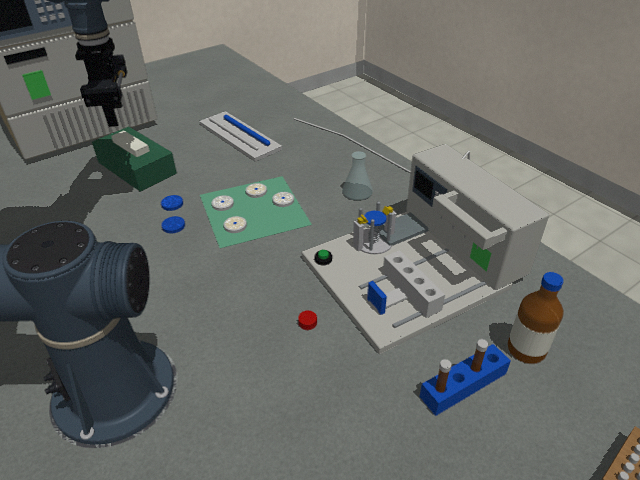

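The scene view shows four white filters on the mat at about (415,293), (447,314), (388,330) and (425,337), and two capped tubes at (194,192) and (216,182). In the side view the key is at (324,256), the magazine at (376,218), the wells run from (393,261) to (432,294), and the deck corners are at (303,253) and (380,350).

```bash
cat > m.py <<'E'
from h import *
def filters(c,z=0.011,amin=60):
    hsv=cv2.cvtColor(c["img"],cv2.COLOR_RGB2HSV)
    g=cv2.inRange(hsv,(60,60,60),(90,255,255))
    k=max(cv2.findContours(g,0,2)[0],key=cv2.contourArea)
    M=np.zeros(g.shape,np.uint8);cv2.drawContours(M,[cv2.convexHull(k)],-1,255,-1)
    w=cv2.inRange(hsv,(0,0,150),(180,70,255))&M
    w=cv2.morphologyEx(w,cv2.MORPH_CLOSE,np.ones((5,5)))
    out=[]
    for q in cv2.findContours(w,0,2)[0]:
        if cv2.contourArea(q)>amin:
            x,y,ww,hh=cv2.boundingRect(q); out.append((x+ww/2-.5,y+hh/2-.5,cv2.contourArea(q)))
    return out
E
python3 - <<'E'
from m import *
s=cam("scene");d=cam("side")
for c in(s,d):
    for u in filters(c): print(np.round(u,1),plane(c,[u[:2]],0.007)[0].round(4))
    hsv=cv2.cvtColor(c["img"],cv2.COLOR_RGB2HSV)
    for n,lo,hi in(("blue",(105,120,60),(125,255,255)),("red",(0,150,80),(5,255,255)),("green",(55,120,60),(80,255,255)),("yel",(20,150,100),(32,255,255))):
        for q in cv2.findContours(cv2.inRange(hsv,lo,hi),0,2)[0]:
            if 8<cv2.contourArea(q)<3000: print(n,cv2.boundingRect(q),cv2.contourArea(q))
print(plane(d,[(303,254),(380,350)],.02).round(4), plane(d,[(324,256)],.035), plane(s,[(316,263)],.035),plane(s,[(276,267)],.092),plane(d,[(376,218)],.092))
for c,p in((s,[110,130,240,180]),(d,[290,190,230,230])):
    x,y,w,h=p;cv2.imwrite("pics/crop%d.png"%x,cv2.resize(c["img"][y:y+h,x:x+w,::-1],None,fx=2.5,fy=2.5,interpolation=2))
E
```

```text
[437. 342. 464.] [0.5104 0.4064 0.007 ]
[377.5 338.5 483.5] [0.5863 0.2951 0.007 ]
[456. 308. 451.] [0.3836 0.3885 0.007 ]
[418.5 287.5 379.5] [0.3774 0.2799 0.007 ]
blue (461, 407, 114, 57) 725.5
blue (485, 297, 22, 17) 269.5
blue (460, 275, 21, 16) 235.0
blue (266, 261, 20, 14) 158.0
blue (256, 221, 13, 22) 155.0
blue (188, 195, 40, 26) 487.5
blue (140, 180, 12, 10) 84.5
blue (231, 139, 18, 17) 11.0
blue (520, 106, 61, 28) 558.5
blue (592, 0, 37, 48) 1082.0
blue (277, 0, 17, 36) 38.0
red (304, 225, 12, 8) 60.0
green (311, 259, 9, 5) 20.0
yel (262, 270, 5, 4) 8.5
yel (283, 256, 6, 6) 14.0
[234.5 223.  232. ] [0.4001 0.2853 0.007 ]
[222. 201. 197.] [0.418 0.385 0.007]
[282.5 197.  190.5] [0.5529 0.3059 0.007 ]
[255.5 188.5 181.5] [0.516  0.3815 0.007 ]
blue (419, 344, 92, 71) 2486.5
blue (368, 281, 19, 33) 353.5
blue (541, 272, 22, 20) 305.0
blue (162, 216, 23, 17) 283.5
blue (365, 210, 22, 16) 210.5
blue (161, 195, 22, 16) 248.0
blue (224, 115, 46, 31) 210.5
red (298, 311, 19, 19) 247.5
green (318, 250, 11, 9) 68.0
green (470, 243, 21, 28) 282.0
green (123, 127, 49, 44) 395.5
green (23, 71, 27, 28) 458.5
yel (358, 215, 10, 9) 36.0
yel (383, 206, 10, 9) 51.0
[[ 0.4635  0.0792  0.02  ]
 [ 0.4286 -0.226   0.02  ]] [[0.48790479 0.03230319 0.035     ]] [[0.49199017 0.04342588 0.035     ]] [[0.61795577 0.02109655 0.092     ]] [[0.61729695 0.01350748 0.092     ]]
```

View pics/crop290.png

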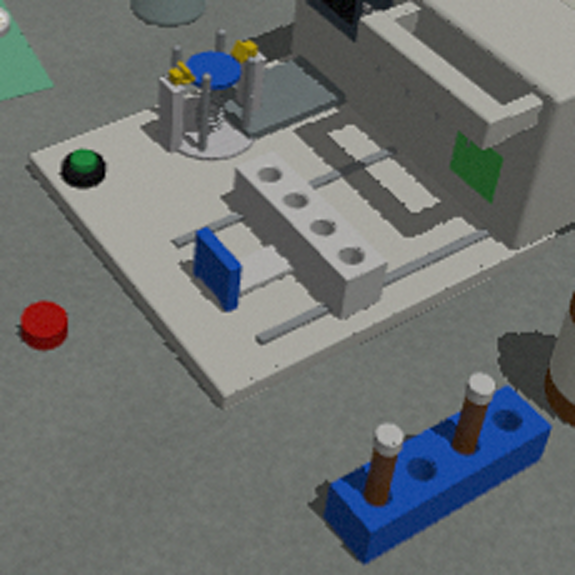

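The crop shows the sampler. The wells are at crop (270,174), (295,200), (323,227) and (352,256), and the tubes stand in stand wells at (387,438) and (480,388). I'll move over the mat with the tool turned to the sampler's yaw (about -0.11).

>>> drive_tool(deltas=[[[0,0,0,0,0,-0.105],[0,0,0,0,0,-0.105],[0,0,0,0,0,-0.105]]], gripper=100)

```text
time: 0.5
position: [0.2592, 0.5685, 0.2443]
tool_rot: [0.054, 0.999, -0.0, -0.0]
ft_force: [-0.1, -0.6, -0.5]
grip_width: 0.0868
grip_force: 0.0
```

>>> drive_tool(deltas=[[[-28,-25,0,0,0,0],[-28,-25,0,0,0,0],[-28,-25,0,0,0,0],[-28,-25,0,0,0,0],[-28,-25,0,0,0,0],[-28,-25,0,0,0,0],[-28,-25,0,0,0,0],[-28,-25,0,0,0,0]]])

```text
time: 1.17
position: [0.4602, 0.3432, 0.2446]
tool_rot: [0.056, 0.998, 0.0, -0.0]
ft_force: [0.2, 0.8, 0.4]
grip_width: 0.087
grip_force: 0.0
```

>>> drive_tool(deltas=[[[0,0,0,0,0,0],[0,0,0,0,0,0]]])

```text
time: 1.33
position: [0.4608, 0.3431, 0.2445]
tool_rot: [0.059, 0.998, 0.0, -0.0]
ft_force: [0.2, 0.9, 0.6]
grip_width: 0.0869
grip_force: 0.0
```

```bash
python3 - <<'E'
from m import *
w=cam("wrist");save(w,"w1.png");o=sensors.get_obs();print(o["position"],R.from_quat(o["tool_rot"]).as_matrix().round(4).tolist())
for u in filters(w,amin=300): print(np.round(u,1),plane(w,[u[:2]],0.006)[0].round(4))
E
```

```text
[0.45950429 0.34418913 0.24436874] [[-0.9934, 0.1147, -0.0009], [0.1147, 0.9934, 0.0002], [0.0009, 0.0001, -1.0]]
[ 293.5  295.5 2396. ] [0.5539 0.3089 0.006 ]
[ 358.   249.  2545.5] [0.513  0.3765 0.006 ]
[ 351.   140.5 1096. ] [0.411  0.3795 0.006 ]
[  227.5   158.  14566. ] [0.4133 0.2674 0.006 ]
```

View pics/w1.png

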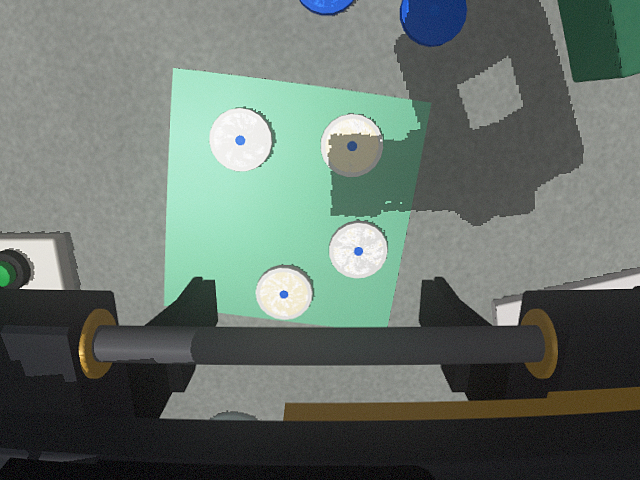

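The wrist view shows all four filters, each with a blue centre dot: (240,140), (352,146), (358,251) and (284,294). Now I'll look at the sampler from above.

>>> drive_tool(deltas=[[[-19,-35,0,0,0,0],[-19,-35,0,0,0,0],[-19,-35,0,0,0,0],[-19,-35,0,0,0,0],[-19,-35,0,0,0,0]]])

```text
time: 1.8
position: [0.5334, 0.1605, 0.2446]
tool_rot: [0.055, 0.999, 0.0, -0.0]
ft_force: [0.6, 1.0, -0.0]
grip_width: 0.0869
grip_force: 0.0
```

>>> drive_tool(deltas=[[[-19,-35,0,0,0,0],[-19,-35,0,0,0,0],[-19,-35,0,0,0,0],[-19,-35,0,0,0,0],[-19,-35,0,0,0,0],[0,0,0,0,0,0],[0,0,0,0,0,0]]])

```text
time: 2.38
position: [0.6092, -0.0248, 0.2442]
tool_rot: [0.057, 0.998, 0.0, -0.0]
ft_force: [0.2, 0.1, -0.2]
grip_width: 0.0866
grip_force: 0.0
```

```bash
sleep 1; python3 - <<'E'
from m import *
w=cam("wrist");save(w,"w2.png");o=sensors.get_obs();print(o["position"],R.from_quat(o["tool_rot"]).as_matrix().round(4).tolist())
np.savez("w2.npz",T=w["T"],K=w["K"],D=w["D"])
E
```

```text
[ 0.6082815  -0.0232941   0.24409491] [[-0.9937, 0.1124, -0.0014], [0.1123, 0.9937, 0.0012], [0.0015, 0.001, -1.0]]
```

View pics/w2.png

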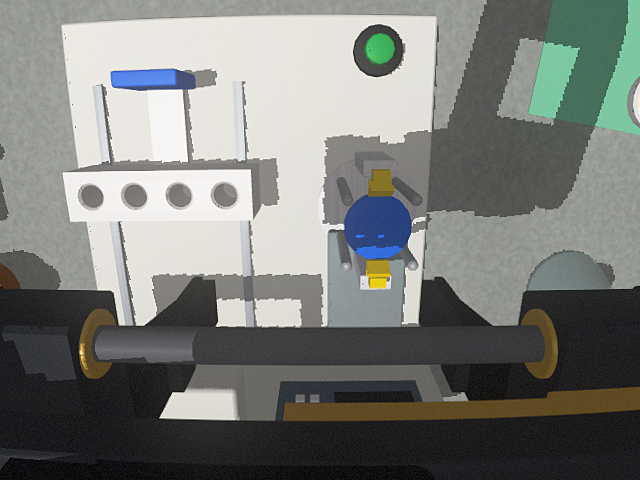

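The overhead view shows the follower at (378,228), catches at (380,181) and (377,275), wells at (91,196), (134,196), (179,195) and (225,195), the key at (380,47), the tab at (153,80), and the deck front edge from (63,25) to (437,17).

```bash
cat > samp.py <<'E'
from m import *
def samp(c):
    img=c["img"];hsv=cv2.cvtColor(img,cv2.COLOR_RGB2HSV);g=cv2.cvtColor(img,cv2.COLOR_RGB2GRAY)
    out={}
    def cont(lo,hi,amin):
        return [q for q in cv2.findContours(cv2.inRange(hsv,lo,hi),0,2)[0] if cv2.contourArea(q)>amin]
    for q in cont((105,120,50),(130,255,255),300):
        print("blue",cv2.boundingRect(q),cv2.minEnclosingCircle(q))
    for q in cont((18,120,100),(32,255,255),60): print("yel",cv2.boundingRect(q))
    for q in cont((50,130,60),(75,255,255),300): 
        (x,y),r=cv2.minEnclosingCircle(q)
        if r<40: print("key",(x,y),r,plane(c,[(x,y)],.037)[0].round(4))
    cs=cv2.HoughCircles(cv2.medianBlur(g,3),cv2.HOUGH_GRADIENT,1,25,param1=100,param2=18,minRadius=9,maxRadius=17)
    for x,y,r in cs[0]:
        if 160<y<230 and x<260: print("well",x,y,r,plane(c,[(x,y)],.066)[0].round(4))
E
python3 - <<'E'
from samp import *
c=dict(np.load("w2.npz"));c["img"]=cv2.imread("pics/w2.png")[:,:,::-1].copy()
samp(c)
print(plane(c,[(63,25),(437,17)],.02).round(4))
print("mag",plane(c,[(378,227)],.092).round(4))
print("tabtop",plane(c,[(111,72),(195,74)],.071).round(4))
x,y=290,130;cv2.imwrite("pics/w2c.png",cv2.resize(c["img"][y:y+180,x:x+180,::-1],None,fx=3.3,fy=3.3,interpolation=2))
E
```

```text
blue (344, 195, 68, 64) ((377.5494079589844, 226.7278289794922), 33.86981964111328)
blue (111, 69, 68, 20) ((144.6680908203125, 76.63085174560547), 33.98515701293945)
yel (538, 313, 20, 65)
yel (79, 310, 17, 68)
yel (366, 259, 24, 29)
yel (369, 169, 25, 27)
key (379.1363525390625, 48.5) 15.762412071228027 [0.4886 0.038  0.037 ]
well 135.5 195.5 11.8 [ 0.5771 -0.1647  0.066 ]
well 177.5 195.5 13.4 [ 0.5812 -0.1311  0.066 ]
well 224.5 194.5 11.4 [ 0.5848 -0.0941  0.066 ]
well 92.5 195.5 11.8 [ 0.5728 -0.2     0.066 ]
[[ 0.4327 -0.2187  0.02  ]
 [ 0.4665  0.0898  0.02  ]]
mag [[0.6169 0.0192 0.092 ]]
tabtop [[ 0.4845 -0.161   0.071 ]
 [ 0.4946 -0.0995  0.071 ]]
```

View pics/w2c.png

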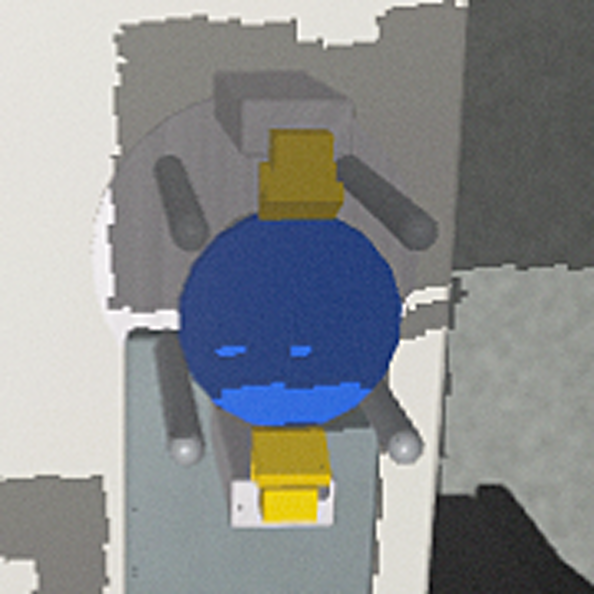

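```bash
python3 - <<'E'
from samp import *
c=dict(np.load("w2.npz"));c["img"]=cv2.imread("pics/w2.png")[:,:,::-1].copy()
p=np.array([(190,235),(421,234),(186,447),(403,446)])/3.3+[290,130]
P=plane(c,p,.107);print(P.round(4),P.mean(0).round(4))
o=np.array([.6083,-.0233,.2441]);
print(proj(c,[o+[0,0,-.013],o+[0,0,-.008],o+[0,0,-.22]]))
# filters re-found by dots in w1 view
i=cv2.imread("pics/w1.png")[:,:,::-1].copy();T=np.eye(4);T[:3,:3]=[[-0.9934, 0.1147, -0.0009], [0.1147, 0.9934, 0.0002], [0.0009, 0.0001, -1.0]];T[:3,3]=[0.45950429,0.34418913,0.24436874]
w=eyes.camera("wrist");c["T"]=T@np.array(w["hand_eye"])
h=cv2.cvtColor(i,cv2.COLOR_RGB2HSV)
for q in cv2.findContours(cv2.inRange(h,(100,100,60),(130,255,255)),0,2)[0]:
    if 15<cv2.contourArea(q)<200:
        u=cv2.minEnclosingCircle(q)[0];print(u,plane(c,[u],.011).round(4))
E
```

```text
[[ 0.5922 -0.0017  0.107 ]
 [ 0.5973  0.0457  0.107 ]
 [ 0.6382 -0.0069  0.107 ]
 [ 0.6434  0.0397  0.107 ]] [0.6178 0.0192 0.107 ]
[[319.23527222 308.38833151]
 [319.27954693 314.08273492]
 [318.40859249 202.63166578]]
(283.5, 294.0) [[0.5475 0.3012 0.011 ]]
(358.0833435058594, 250.9166717529297) [[0.5116 0.3773 0.011 ]]
(351.7264099121094, 145.78302001953125) [[0.4137 0.3803 0.011 ]]
(239.75, 139.75) [[0.3971 0.2829 0.011 ]]
```

>>> drive_tool(deltas=[[[12,39,0,0,0,0],[12,39,0,0,0,0],[12,39,0,0,0,0],[12,39,0,0,0,0],[12,39,0,0,0,0],[12,39,0,0,0,0],[12,40,0,0,0,0],[13,41,0,0,0,0]]])

```text
time: 3.15
position: [0.5451, 0.3021, 0.2448]
tool_rot: [0.055, 0.999, 0.0, -0.0]
ft_force: [0.5, 0.5, 0.2]
grip_width: 0.0869
grip_force: 0.0
```

>>> drive_tool(deltas=[[[0,0,40,0,0,0],[0,0,40,0,0,0],[0,0,40,0,0,0],[0,0,0,0,0,0],[0,0,0,0,0,0],[0,0,0,0,0,0]]])

```text
time: 3.65
position: [0.5484, 0.2995, 0.1264]
tool_rot: [0.056, 0.998, 0.001, 0.001]
ft_force: [0.3, 0.3, -0.4]
grip_width: 0.0873
grip_force: 0.0
```

```bash
sleep 1; cat > look.py <<'E'
from m import *
def dots(w,z,amax=600):
    h=cv2.cvtColor(w["img"],cv2.COLOR_RGB2HSV);r=[]
    for q in cv2.findContours(cv2.inRange(h,(100,100,40),(130,255,255)),0,2)[0]:
        if 12<cv2.contourArea(q)<amax:
            u,rr=cv2.minEnclosingCircle(q);r.append((np.round(u,1),round(rr,1),plane(w,[u],z)[0].round(4)))
    return r
E
cat > go.py <<'E'
import sys
from look import *
# usage go.py name z tx ty : picture, dots, and delta in tool axes to target
o=sensors.get_obs();w=cam("wrist");save(w,sys.argv[1]);M=R.from_quat(o["tool_rot"]).as_matrix()
print(o["time"],o["position"].round(4),M[:2,:2].round(4).tolist(),round(o["grip_width"],4))
for d in dots(w,float(sys.argv[2])):
    print(d, "tool delta mm",((M.T@(d[2]-o["position"]))*1000).round(1))
E
python3 go.py w3.png .011; python3 - <<'E'
from h import *
s=cam("scene");d=cam("side")
print(plane(s,[(312,360)],0),plane(d,[(357,190)],0))
E
```

```text
3.65 [0.5484 0.2995 0.1264] [[-0.9938, 0.1109], [0.1109, 0.9938]] 0.0873
(array([316.8, 238.3]), 6.7, array([0.5489, 0.2997, 0.011 ])) tool delta mm [-2.000e-01  1.000e-01  1.154e+02]
(array([433.2, 169.8]), 7.0, array([0.513 , 0.3758, 0.011 ])) tool delta mm [ 43.9  71.7 115.4]
(array([430.,   1.]), 7.1, array([0.4167, 0.3788, 0.011 ])) tool delta mm [139.9  64.1 115.2]
[[0.72441261 0.2157074  0.        ]] [[0.73432896 0.22168864 0.        ]]
```

>>> drive_tool(deltas=[[[0,0,35,0,0,0],[0,0,35,0,0,0],[0,0,20,0,0,0],[0,0,11,0,0,0],[0,0,0,0,0,0],[0,0,0,0,0,0]]])

```text
time: 4.3
position: [0.5495, 0.2983, 0.0251]
tool_rot: [0.057, 0.998, 0.001, 0.001]
ft_force: [-0.1, -1.1, 0.9]
grip_width: 0.0868
grip_force: 0.0
```

>>> drive_tool(deltas=[[[0,0,0,0,0,0],[0,0,0,0,0,0],[0,0,0,0,0,0],[0,0,0,0,0,0],[0,0,0,0,0,0],[0,0,0,0,0,0],[0,0,0,0,0,0],[0,0,0,0,0,0]]], gripper=0, squeeze=40)

```text
time: 4.97
position: [0.5481, 0.2982, 0.0238]
tool_rot: [0.056, 0.998, 0.0, 0.0]
ft_force: [0.4, 0.6, 2.3]
grip_width: 0.055
grip_force: 40.0
```

>>> drive_tool(deltas=[[[0,0,-40,0,0,0],[0,0,-40,0,0,0],[0,0,-40,0,0,0],[0,0,-20,0,0,0],[0,0,0,0,0,0],[0,0,0,0,0,0]]])

```text
time: 5.47
position: [0.5486, 0.2983, 0.1649]
tool_rot: [0.056, 0.998, 0.001, 0.001]
ft_force: [-0.4, -0.1, -0.6]
grip_width: 0.0545
grip_force: 40.0
```

```bash
sleep 1; python3 go.py w4.png .152
```

```text
5.4667 [0.5486 0.2983 0.1649] [[-0.9936, 0.1125], [0.1125, 0.9937]] 0.0545
(array([317.9, 311.5]), 10.5, array([0.549 , 0.2991, 0.152 ])) tool delta mm [-0.2  0.8 12.9]
(array([420.3, 161.9]), 6.1, array([0.4933, 0.3431, 0.152 ])) tool delta mm [60.1 38.3 12.8]
(array([416.5,  12.7]), 6.8, array([0.4424, 0.3447, 0.152 ])) tool delta mm [110.8  34.2  12.6]
(array([265.3,   3. ]), 6.4, array([0.434 , 0.2942, 0.152 ])) tool delta mm [113.5 -17.   12.6]
```

View pics/w4.png

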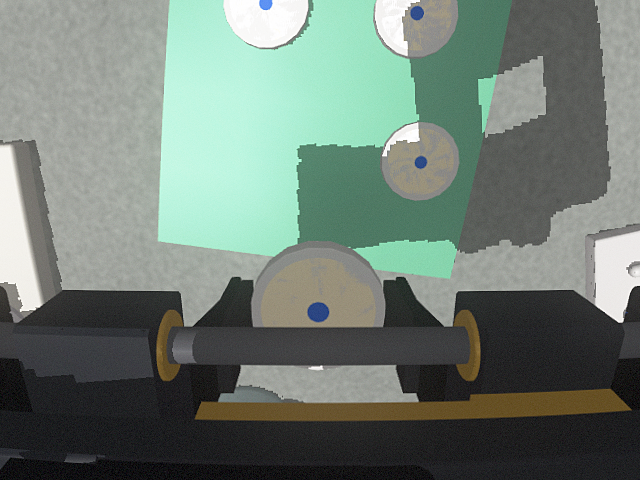

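The filter is held and centred (dot at (318,311)). I'll check the magazine once from straight above.

>>> drive_tool(deltas=[[[-12,-33,-17,0,0,0],[-12,-33,-17,0,0,0],[-12,-33,-17,0,0,0],[-12,-34,-17,0,0,0],[-13,-34,-17,0,0,0],[-13,-34,-17,0,0,0],[-13,-34,-17,0,0,0],[-13,-34,-17,0,0,0]]])

```text
time: 6.18
position: [0.6161, 0.0179, 0.2974]
tool_rot: [0.056, 0.998, 0.0, -0.003]
ft_force: [0.8, 0.8, -0.5]
grip_width: 0.0551
grip_force: 40.0
```

>>> drive_tool(deltas=[[[0,0,0,0,0,0],[0,0,0,0,0,0],[0,0,0,0,0,0]]])

```text
time: 6.43
position: [0.6158, 0.0199, 0.297]
tool_rot: [0.057, 0.998, 0.001, -0.003]
ft_force: [-1.3, -0.7, -0.9]
grip_width: 0.0548
grip_force: 40.0
```

```bash
sleep 1; python3 - <<'E'
from look import *
o=sensors.get_obs();w=cam("wrist");save(w,"w5.png");np.savez("w5.npz",T=w["T"],K=w["K"],D=w["D"]);print(o["position"],R.from_quat(o["tool_rot"]).as_matrix().round(4).tolist())
print(proj(w,[.6175,.0192,.107]));i=w["img"][150:270,250:390,::-1];cv2.imwrite("pics/w5c.png",cv2.resize(i,None,fx=5,fy=5,interpolation=2))
E
```

```text
[0.61579115 0.01985088 0.29702792] [[-0.9935, 0.1133, -0.0052], [0.1133, 0.9936, 0.0015], [0.0053, 0.0009, -1.0]]
[[316.10180658 214.81970634]]
```

View pics/w5c.png

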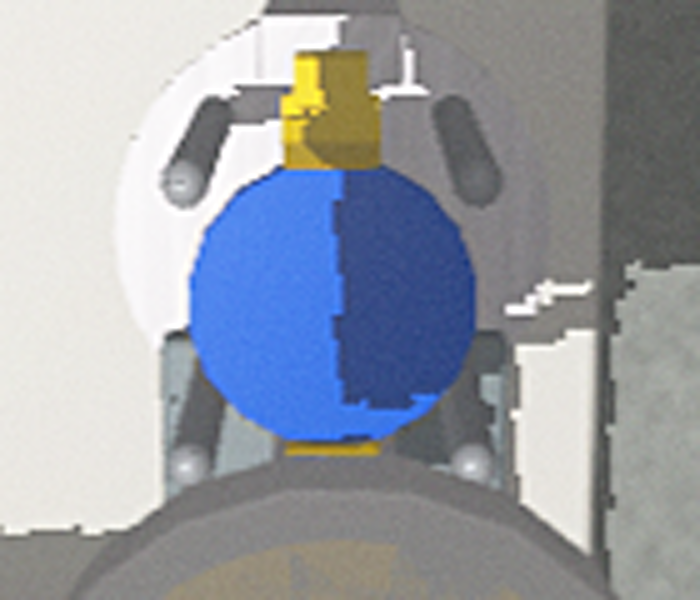

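Rod tops in the crop are at (185,185), (481,184), (189,467) and (474,466).

```bash
python3 - <<'E'
from look import *
c=dict(np.load("w5.npz"))
p=np.array([(185,185),(481,184),(189,467),(474,466)])/5+[250,150]
P=plane(c,p,.107);print(P.round(4),P.mean(0).round(4))
print(plane(c,[np.array([333,305])/5+[250,150]],.092))
E
```

```text
[[ 0.5922 -0.0013  0.107 ]
 [ 0.5973  0.0457  0.107 ]
 [ 0.639  -0.0069  0.107 ]
 [ 0.6442  0.0401  0.107 ]] [0.6182 0.0194 0.107 ]
[[0.61775122 0.01954563 0.092     ]]
```

>>> drive_tool(deltas=[[[-2,-1,35,0,0,0],[0,0,35,0,0,0],[0,0,35,0,0,0],[0,0,35,0,0,0],[0,0,0,0,0,0],[0,0,0,0,0,0],[0,0,0,0,0,0]]])

```text
time: 7.07
position: [0.6196, 0.0193, 0.1604]
tool_rot: [0.056, 0.998, 0.0, 0.001]
ft_force: [0.4, 0.5, -0.2]
grip_width: 0.0548
grip_force: 40.0
```

>>> drive_tool(deltas=[[[0,0,8,0,0,0],[0,0,8,0,0,0],[0,0,6,0,0,0],[0,0,6,0,0,0],[0,0,0,0,0,0]]])

```text
time: 7.48
position: [0.6182, 0.0183, 0.1305]
tool_rot: [0.056, 0.998, 0.0, -0.001]
ft_force: [-0.5, 0.9, 0.0]
grip_width: 0.0546
grip_force: 40.0
```

>>> drive_tool(deltas=[[[0,0,5,0,0,0],[0,0,5,0,0,0],[0,0,5,0,0,0],[0,0,0,0,0,0]]])

```text
time: 7.82
position: [0.6185, 0.0182, 0.1164]
tool_rot: [0.056, 0.998, -0.0, -0.001]
ft_force: [-1.4, -0.3, 1.3]
grip_width: 0.0547
grip_force: 40.0
```

>>> drive_tool(deltas=[[[0,0,5,0,0,0],[0,0,4,0,0,0],[0,0,3,0,0,0],[0,0,0,0,0,0]]])

```text
time: 8.15
position: [0.6188, 0.0181, 0.1052]
tool_rot: [0.056, 0.998, -0.0, -0.0]
ft_force: [-3.6, -0.2, 6.8]
grip_width: 0.0549
grip_force: 40.0
```

>>> drive_tool(deltas=[[[0,0,3,0,0,0],[0,0,0,0,0,0],[0,0,0,0,0,0]]])

```text
time: 8.4
position: [0.6189, 0.0181, 0.1023]
tool_rot: [0.056, 0.998, -0.0, -0.0]
ft_force: [-2.1, -0.4, 6.6]
grip_width: 0.0547
grip_force: 40.0
```

>>> drive_tool(deltas=[[[0,0,3,0,0,0],[0,0,0,0,0,0],[0,0,0,0,0,0]]])

```text
time: 8.65
position: [0.6189, 0.0181, 0.0993]
tool_rot: [0.056, 0.998, -0.0, -0.0]
ft_force: [-2.4, -1.1, 6.2]
grip_width: 0.055
grip_force: 40.0
```

>>> drive_tool(deltas=[[[0,0,0,0,0,0],[0,0,0,0,0,0],[0,0,0,0,0,0]]], gripper=80)

```text
time: 8.9
position: [0.6194, 0.0183, 0.0984]
tool_rot: [0.056, 0.998, 0.0, 0.0]
ft_force: [1.3, -0.5, 0.4]
grip_width: 0.0662
grip_force: 0.0
```

>>> drive_tool(deltas=[[[0,0,-40,0,0,0],[0,0,-40,0,0,0],[0,0,-40,0,0,0],[0,0,-40,0,0,0],[0,0,-20,0,0,0],[0,0,0,0,0,0],[0,0,0,0,0,0]]])

```text
time: 9.48
position: [0.6197, 0.0183, 0.2798]
tool_rot: [0.056, 0.998, -0.0, 0.002]
ft_force: [0.2, -0.7, -1.1]
grip_width: 0.0696
grip_force: 0.0
```

```bash
sleep 1; python3 go.py w6.png .092; python3 - <<'E'
import cv2;i=cv2.imread("pics/w6.png")[120:300,230:410];cv2.imwrite("pics/w6c.png",cv2.resize(i,None,fx=3,fy=3,interpolation=2))
E
```

```text
9.4833 [0.6197 0.0183 0.2798] [[-0.9936, 0.1125], [0.1125, 0.9937]] 0.0696
(array([317.5, 211. ]), 5.0, array([0.6195, 0.0188, 0.092 ])) tool delta mm [  1.    0.5 187.8]
```

View pics/w6c.png

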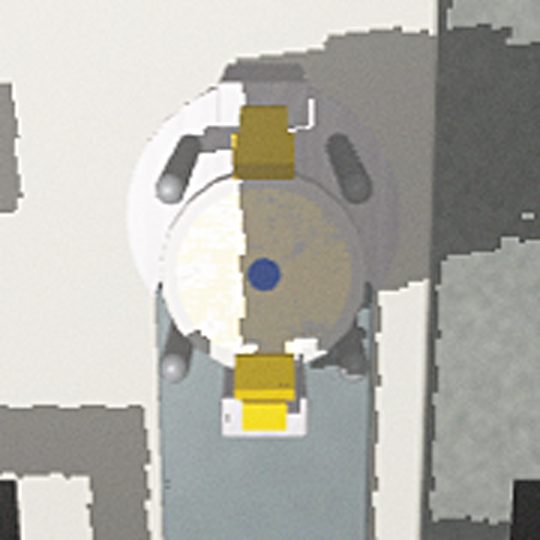

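The first filter sits level under both catches (dot at (264,274) in the crop). Next filter.

>>> drive_tool(deltas=[[[15,34,10,0,0,0],[15,34,10,0,0,0],[15,34,15,0,0,0],[15,34,16,0,0,0],[15,34,17,0,0,0]]], gripper=95)

```text
time: 9.95
position: [0.5616, 0.1967, 0.2075]
tool_rot: [0.057, 0.998, -0.0, -0.002]
ft_force: [-0.5, 0.4, 0.8]
grip_width: 0.0821
grip_force: 0.0
```

>>> drive_tool(deltas=[[[15,34,17,0,0,0],[14,34,17,0,0,0],[14,35,17,0,0,0],[14,35,17,0,0,0],[14,35,17,0,0,0],[0,0,0,0,0,0],[0,0,0,0,0,0],[0,0,0,0,0,0]]])

```text
time: 10.62
position: [0.5114, 0.3749, 0.1235]
tool_rot: [0.056, 0.998, -0.001, -0.002]
ft_force: [0.4, -0.3, 0.2]
grip_width: 0.0827
grip_force: 0.0
```

```bash
sleep 1; python3 go.py w7.png .011
```

```text
10.6167 [0.5114 0.3749 0.1235] [[-0.9937, 0.1116], [0.1116, 0.9938]] 0.0827
(array([319.3, 242.2]), 6.7, array([0.5131, 0.3761, 0.011 ])) tool delta mm [ -1.9   1.7 112.5]
(array([306.3,  80. ]), 7.5, array([0.4151, 0.3794, 0.011 ])) tool delta mm [ 95.9  -6.  112.8]
(array([137.5,  73. ]), 7.5, array([0.3988, 0.2819, 0.011 ])) tool delta mm [ 101.2 -104.7  113.1]
```

>>> drive_tool(deltas=[[[-2,1.5,30,0,0,0],[0,0,35,0,0,0],[0,0,22,0,0,0],[0,0,12,0,0,0],[0,0,0,0,0,0],[0,0,0,0,0,0]]])

```text
time: 11.17
position: [0.5157, 0.3759, 0.0269]
tool_rot: [0.057, 0.998, 0.0, 0.0]
ft_force: [0.3, 0.4, 0.2]
grip_width: 0.083
grip_force: 0.0
```

>>> drive_tool(deltas=[[[0,0,0,0,0,0],[0,0,0,0,0,0],[0,0,0,0,0,0],[0,0,0,0,0,0],[0,0,0,0,0,0],[0,0,0,0,0,0],[0,0,0,0,0,0]]], gripper=0, squeeze=40)

```text
time: 11.75
position: [0.5149, 0.3771, 0.0273]
tool_rot: [0.056, 0.998, 0.0, 0.0]
ft_force: [-1.2, -1.1, 4.6]
grip_width: 0.0542
grip_force: 40.0
```

>>> drive_tool(deltas=[[[0,0,-38,0,0,0],[0,0,-38,0,0,0],[0,0,-38,0,0,0],[0,0,-36,0,0,0],[0,0,0,0,0,0],[0,0,0,0,0,0],[0,0,0,0,0,0]]])

```text
time: 12.33
position: [0.514, 0.3765, 0.1759]
tool_rot: [0.056, 0.998, -0.0, -0.001]
ft_force: [-1.8, 0.7, -0.4]
grip_width: 0.0542
grip_force: 40.0
```

```bash
sleep 1; python3 go.py w8.png .162|head -2
```

```text
12.3333 [0.514  0.3765 0.1759] [[-0.9937, 0.1125], [0.1125, 0.9937]] 0.0542
(array([318. , 302.5]), 10.3, array([0.5108, 0.3777, 0.162 ])) tool delta mm [ 3.3  0.8 13.9]
```

>>> drive_tool(deltas=[[[-16,-38,0,0,0,0],[-16,-38,0,0,0,0],[-16,-38,0,0,0,0],[-16,-38,0,0,0,0],[-16,-38,0,0,0,0],[-16,-38,0,0,0,0],[-16,-38,0,0,0,0],[-17,-38,0,0,0,0]]])

```text
time: 13.05
position: [0.6073, 0.0584, 0.174]
tool_rot: [0.056, 0.998, 0.0, -0.003]
ft_force: [0.8, 0.1, -0.0]
grip_width: 0.0544
grip_force: 40.0
```

>>> drive_tool(deltas=[[[-17,-40,0,0,0,0],[0,0,0,0,0,0],[0,0,0,0,0,0],[0,0,0,0,0,0],[0,0,0,0,0,0]]])

```text
time: 13.47
position: [0.6191, 0.0217, 0.1751]
tool_rot: [0.056, 0.998, 0.0, -0.002]
ft_force: [-0.7, 0.9, -0.9]
grip_width: 0.0538
grip_force: 40.0
```

>>> drive_tool(deltas=[[[-1,-3,10,0,0,0],[0,0,15,0,0,0],[0,0,10,0,0,0],[0,0,5,0,0,0],[0,0,0,0,0,0],[0,0,0,0,0,0]]])

```text
time: 13.97
position: [0.621, 0.0178, 0.1361]
tool_rot: [0.056, 0.998, 0.0, -0.0]
ft_force: [0.3, 0.2, 0.4]
grip_width: 0.0544
grip_force: 40.0
```

>>> drive_tool(deltas=[[[0,0,0,0,0,0],[0,0,0,0,0,0]]])

```text
time: 14.13
position: [0.6217, 0.0172, 0.1373]
tool_rot: [0.056, 0.998, -0.0, 0.001]
ft_force: [-0.1, -0.2, 0.2]
grip_width: 0.0544
grip_force: 40.0
```

>>> drive_tool(deltas=[[[1,1,5,0,0,0],[0,0,5,0,0,0],[0,0,5,0,0,0],[0,0,0,0,0,0]]])

```text
time: 14.47
position: [0.6203, 0.0181, 0.1217]
tool_rot: [0.056, 0.998, -0.0, 0.0]
ft_force: [-1.3, -0.7, 0.0]
grip_width: 0.0545
grip_force: 40.0
```

>>> drive_tool(deltas=[[[0,0,5,0,0,0],[0,0,4,0,0,0],[0,0,3,0,0,0],[0,0,0,0,0,0]]])

```text
time: 14.8
position: [0.6207, 0.0181, 0.1103]
tool_rot: [0.056, 0.998, -0.0, 0.001]
ft_force: [-0.2, -0.5, 5.5]
grip_width: 0.0546
grip_force: 40.0
```

>>> drive_tool(deltas=[[[0,0,3,0,0,0],[0,0,2,0,0,0],[0,0,0,0,0,0],[0,0,0,0,0,0]]])

```text
time: 15.13
position: [0.6208, 0.0181, 0.1054]
tool_rot: [0.056, 0.998, -0.0, 0.001]
ft_force: [-1.0, -0.9, 5.1]
grip_width: 0.0545
grip_force: 40.0
```

>>> drive_tool(deltas=[[[0,0,2,0,0,0],[0,0,0,0,0,0],[0,0,0,0,0,0]]])

```text
time: 15.38
position: [0.6209, 0.0181, 0.1035]
tool_rot: [0.056, 0.998, -0.0, 0.001]
ft_force: [-0.9, -0.2, 6.2]
grip_width: 0.0542
grip_force: 40.0
```

>>> drive_tool(deltas=[[[0,0,0,0,0,0],[0,0,0,0,0,0],[0,0,0,0,0,0]]], gripper=80)

```text
time: 15.63
position: [0.6202, 0.0184, 0.1023]
tool_rot: [0.056, 0.998, 0.0, -0.0]
ft_force: [0.0, -0.1, -0.4]
grip_width: 0.0661
grip_force: 0.0
```

>>> drive_tool(deltas=[[[0,0,-40,0,0,0],[0,0,-40,0,0,0],[0,0,-40,0,0,0],[0,0,-35,0,0,0],[0,0,-20,0,0,0],[0,0,0,0,0,0],[0,0,0,0,0,0]]])

```text
time: 16.22
position: [0.6207, 0.0184, 0.2786]
tool_rot: [0.056, 0.998, -0.0, 0.001]
ft_force: [0.3, -0.7, -0.2]
grip_width: 0.0696
grip_force: 0.0
```

```bash
sleep 1; cat > seat.py <<'E'
import sys;from look import *
o=sensors.get_obs();w=cam("wrist");save(w,sys.argv[1]);print(o["time"],o["position"].round(4))
for d in dots(w,.09): print(d)
h=cv2.cvtColor(w["img"],cv2.COLOR_RGB2HSV)
for q in cv2.findContours(cv2.inRange(h,(18,120,60),(32,255,255)),0,2)[0]:
    b=cv2.boundingRect(q)
    if cv2.contourArea(q)>60 and b[1]<300: # rect, and world points of its inner edges at lip underside
        print("yel",b,plane(w,[(b[0]+b[2]/2,b[1]),(b[0]+b[2]/2,b[1]+b[3])],.094)[:,0].round(4))
E
python3 seat.py w9.png; cp pics/w6.png pics/a.png;python3 - <<'E'
import cv2,numpy as np
h=cv2.cvtColor(cv2.imread("pics/w6.png"),cv2.COLOR_BGR2HSV)
for q in cv2.findContours(cv2.inRange(h,(18,120,60),(32,255,255)),0,2)[0]:
    if cv2.contourArea(q)>60: print(cv2.boundingRect(q))
E
```

```text
16.2167 [0.6207 0.0184 0.2786]
(array([317.5, 210.5]), 5.1, array([0.6201, 0.019 , 0.09  ]))
yel (307, 237, 21, 26) [0.6411 0.6634]
yel (307, 155, 21, 24) [0.5756 0.594 ]
(236, 387, 404, 34)
(485, 309, 32, 71)
(120, 309, 32, 71)
(308, 238, 20, 26)
(307, 155, 21, 25)
```

>>> drive_tool(deltas=[[[20,28,8,0,0,0],[20,28,10,0,0,0],[20,28,12,0,0,0],[20,28,14,0,0,0],[20,28,14,0,0,0],[20,28,14,0,0,0]]], gripper=95)

```text
time: 16.77
position: [0.5173, 0.1996, 0.2026]
tool_rot: [0.057, 0.998, -0.0, -0.002]
ft_force: [-0.2, -0.4, -0.2]
grip_width: 0.0823
grip_force: 0.0
```

>>> drive_tool(deltas=[[[21,28,14,0,0,0],[21,28,14,0,0,0],[21,28,14,0,0,0],[21,28,14,0,0,0],[21,28,14,0,0,0],[20,28,13,0,0,0],[0,0,0,0,0,0],[0,0,0,0,0,0]]])

```text
time: 17.43
position: [0.4115, 0.3799, 0.1196]
tool_rot: [0.054, 0.999, -0.002, -0.003]
ft_force: [0.3, -0.9, -0.1]
grip_width: 0.0824
grip_force: 0.0
```

>>> drive_tool(deltas=[[[0,0,0,0,0,0],[0,0,0,0,0,0]]])

```text
time: 17.6
position: [0.4152, 0.3787, 0.1221]
tool_rot: [0.057, 0.998, -0.0, -0.0]
ft_force: [-0.0, -0.3, 0.5]
grip_width: 0.083
grip_force: 0.0
```

```bash
sleep 1; python3 go.py w10.png .011
```

```text
17.6 [0.4152 0.3787 0.1221] [[-0.9935, 0.1138], [0.1138, 0.9935]] 0.083
(array([245.9, 253.9]), 6.6, array([0.4193, 0.3328, 0.011 ])) tool delta mm [ -9.4 -45.  111.1]
(array([160.9, 230.9]), 6.6, array([0.3981, 0.2812, 0.011 ])) tool delta mm [  5.8 -98.7 111.2]
```

The filter was knocked: it now touches the other one, with dots at (246,254) and (161,231). I'll grasp it with the jaws turned 45° so that the finger clears its neighbour.

>>> drive_tool(deltas=[[[-5,-23,0,0,0,0],[-4,-22,0,0,0,0]]])

```text
time: 17.82
position: [0.4199, 0.3332, 0.123]
tool_rot: [0.056, 0.998, 0.0, 0.001]
ft_force: [0.2, -0.8, 0.4]
grip_width: 0.0823
grip_force: 0.0
```

>>> drive_tool(deltas=[[[0,0,0,0,0,-0.11],[0,0,0,0,0,-0.11],[0,0,0,0,0,-0.11],[0,0,0,0,0,-0.11],[0,0,0,0,0,-0.11],[0,0,0,0,0,-0.11],[0,0,0,0,0,-0.11]]])

```text
time: 18.4
position: [0.4197, 0.3328, 0.1231]
tool_rot: [-0.324, 0.946, 0.0, 0.001]
ft_force: [0.1, -0.1, -0.4]
grip_width: 0.0827
grip_force: 0.0
```

>>> drive_tool(deltas=[[[0,0,0,0,0,0],[0,0,0,0,0,0],[0,0,0,0,0,0]]])

```text
time: 18.65
position: [0.4192, 0.3334, 0.1228]
tool_rot: [-0.321, 0.947, 0.0, 0.0]
ft_force: [-0.8, 0.6, 0.7]
grip_width: 0.083
grip_force: 0.0
```

```bash
sleep 1; python3 go.py w11.png .011; python3 -c "
from h import *;print(sensors.get_obs()['q'])"
```

```text
18.65 [0.4192 0.3334 0.1228] [[-0.794, -0.6079], [-0.6079, 0.794]] 0.083
(array([315.3, 237.8]), 6.7, array([0.4193, 0.3324, 0.011 ])) tool delta mm [  0.6  -0.9 111.8]
(array([268.5, 160.9]), 7.1, array([0.3981, 0.2808, 0.011 ])) tool delta mm [ 48.8 -29.  111.8]
[ 4.63582018e-01  5.88497499e-01  1.76455308e+00  8.87225264e-07
  7.88116225e-01 -1.76148052e+00]
```

>>> drive_tool(deltas=[[[0,-1,30,0,0,0],[0,0,35,0,0,0],[0,0,22,0,0,0],[0,0,11,0,0,0],[0,0,0,0,0,0],[0,0,0,0,0,0],[0,0,0,0,0,0]]])

```text
time: 19.28
position: [0.4197, 0.3334, 0.0249]
tool_rot: [-0.322, 0.947, 0.0, 0.001]
ft_force: [-0.7, -0.8, 1.5]
grip_width: 0.0828
grip_force: 0.0
```

>>> drive_tool(deltas=[[[0,0,0,0,0,0],[0,0,0,0,0,0],[0,0,0,0,0,0],[0,0,0,0,0,0],[0,0,0,0,0,0],[0,0,0,0,0,0],[0,0,0,0,0,0]]], gripper=0, squeeze=40)

```text
time: 19.87
position: [0.4193, 0.3333, 0.0247]
tool_rot: [-0.323, 0.947, 0.0, 0.0]
ft_force: [0.4, 0.2, 1.3]
grip_width: 0.0547
grip_force: 40.0
```

>>> drive_tool(deltas=[[[0,0,-38,0,0,0],[0,0,-20,0,0,0.11],[0,0,-20,0,0,0.11],[0,0,-20,0,0,0.11],[0,0,-20,0,0,0.11],[0,0,-20,0,0,0.11],[0,0,-12,0,0,0.11],[0,0,0,0,0,0.11]]])

```text
time: 20.53
position: [0.4206, 0.334, 0.1773]
tool_rot: [0.059, 0.998, 0.001, 0.002]
ft_force: [0.4, -0.0, -1.3]
grip_width: 0.0548
grip_force: 40.0
```

>>> drive_tool(deltas=[[[0,0,0,0,0,0],[0,0,0,0,0,0],[0,0,0,0,0,0]]])

```text
time: 20.78
position: [0.4187, 0.333, 0.174]
tool_rot: [0.055, 0.998, -0.0, -0.001]
ft_force: [-0.8, 0.2, -0.8]
grip_width: 0.0547
grip_force: 40.0
```

```bash
sleep 1; python3 go.py w12.png .162
```

```text
20.7833 [0.4187 0.333  0.174 ] [[-0.9939, 0.1103], [0.1103, 0.9939]] 0.0547
(array([317.9, 306.5]), 10.5, array([0.4163, 0.334 , 0.162 ])) tool delta mm [ 2.5  0.8 12. ]
(array([240. , 198.2]), 5.6, array([0.3693, 0.3101, 0.162 ])) tool delta mm [ 46.5 -28.1  12.1]
```

>>> drive_tool(deltas=[[[-23,-29,0,0,0,0],[-23,-29,0,0,0,0],[-23,-29,0,0,0,0],[-23,-29,0,0,0,0],[-24,-29,0,0,0,0],[-24,-29,0,0,0,0]]])

```text
time: 21.33
position: [0.539, 0.143, 0.1738]
tool_rot: [0.056, 0.998, -0.0, -0.001]
ft_force: [0.3, 0.8, -0.3]
grip_width: 0.0546
grip_force: 40.0
```

>>> drive_tool(deltas=[[[-24,-29,0,0,0,0],[-24,-29,0,0,0,0],[-24,-29,0,0,0,0],[-23,-29,0,0,0,0],[0,0,0,0,0,0],[0,0,0,0,0,0],[0,0,0,0,0,0]]])

```text
time: 21.92
position: [0.619, 0.0187, 0.1735]
tool_rot: [0.056, 0.998, 0.0, -0.001]
ft_force: [-0.3, 0.1, -1.4]
grip_width: 0.0547
grip_force: 40.0
```

>>> drive_tool(deltas=[[[0,0,0,0,0,0],[0,0,0,0,0,0]]])

```text
time: 22.08
position: [0.619, 0.0201, 0.1742]
tool_rot: [0.055, 0.998, 0.0, -0.001]
ft_force: [0.3, 0.3, -0.8]
grip_width: 0.0545
grip_force: 40.0
```

>>> drive_tool(deltas=[[[-0.5,-1,20,0,0,0],[0,0,15,0,0,0],[0,0,5,0,0,0],[0,0,0,0,0,0],[0,0,0,0,0,0]]])

```text
time: 22.5
position: [0.6203, 0.0183, 0.1347]
tool_rot: [0.056, 0.998, 0.0, -0.0]
ft_force: [0.6, -0.5, -0.6]
grip_width: 0.0548
grip_force: 40.0
```

>>> drive_tool(deltas=[[[0,0,0,0,0,0],[0,0,0,0,0,0]]])

```text
time: 22.67
position: [0.6211, 0.0177, 0.1356]
tool_rot: [0.056, 0.998, -0.0, 0.001]
ft_force: [0.9, -0.1, -0.7]
grip_width: 0.0543
grip_force: 40.0
```

>>> drive_tool(deltas=[[[1,0.5,5,0,0,0],[0,0,5,0,0,0],[0,0,5,0,0,0],[0,0,0,0,0,0]]])

```text
time: 23.0
position: [0.6195, 0.0181, 0.1201]
tool_rot: [0.056, 0.998, -0.0, 0.0]
ft_force: [-1.6, 0.1, 3.4]
grip_width: 0.0547
grip_force: 40.0
```

>>> drive_tool(deltas=[[[0,0,5,0,0,0],[0,0,4,0,0,0],[0,0,4,0,0,0],[0,0,0,0,0,0]]])

```text
time: 23.33
position: [0.6202, 0.018, 0.1072]
tool_rot: [0.056, 0.998, -0.0, 0.001]
ft_force: [0.3, 0.1, 4.4]
grip_width: 0.055
grip_force: 40.0
```

>>> drive_tool(deltas=[[[0,0,3,0,0,0],[0,0,3,0,0,0],[0,0,2,0,0,0],[0,0,0,0,0,0],[0,0,0,0,0,0]]])

```text
time: 23.75
position: [0.6202, 0.018, 0.0995]
tool_rot: [0.056, 0.998, -0.0, 0.001]
ft_force: [-0.4, 1.0, 7.7]
grip_width: 0.0546
grip_force: 40.0
```

Release, raise and check. Next is the last filter, near (0.398, 0.281).

>>> drive_tool(deltas=[[[0,0,0,0,0,0],[0,0,0,0,0,0],[0,0,0,0,0,0]]], gripper=80)

```text
time: 24.0
position: [0.6193, 0.0182, 0.0982]
tool_rot: [0.056, 0.998, 0.0, -0.0]
ft_force: [-0.1, -0.1, -0.3]
grip_width: 0.0658
grip_force: 0.0
```

>>> drive_tool(deltas=[[[0,0,-40,0,0,0],[0,0,-40,0,0,0],[0,0,-40,0,0,0],[0,0,-40,0,0,0],[0,0,-20,0,0,0],[0,0,0,0,0,0],[0,0,0,0,0,0]]])

```text
time: 24.58
position: [0.6199, 0.0182, 0.2796]
tool_rot: [0.056, 0.998, -0.0, 0.001]
ft_force: [0.5, -0.7, 0.0]
grip_width: 0.0693
grip_force: 0.0
```

```bash
sleep 1; python3 seat.py w13.png
```

```text
24.5833 [0.6199 0.0182 0.2796]
(array([317.8, 210.9]), 5.2, array([0.6199, 0.0189, 0.09  ]))
(array([123.5,  84. ]), 25.5, array([ 0.5037, -0.1179,  0.09  ]))
yel (308, 238, 21, 26) [0.6415 0.664 ]
yel (307, 155, 21, 25) [0.5749 0.5942]
```

>>> drive_tool(deltas=[[[22,21,8,0,0,0],[23,21,10,0,0,0],[23,21,12,0,0,0],[23,21,15,0,0,0],[23,21,15,0,0,0],[23,22,15,0,0,0]]], gripper=95)

```text
time: 25.13
position: [0.4948, 0.1603, 0.2006]
tool_rot: [0.057, 0.998, -0.0, -0.003]
ft_force: [0.3, 0.7, 0.2]
grip_width: 0.0826
grip_force: 0.0
```

>>> drive_tool(deltas=[[[23,22,16,0,0,0],[23,22,16,0,0,0],[23,22,16,0,0,0],[22,22,16,0,0,0],[22,22,16,0,0,0],[0,0,0,0,0,0],[0,0,0,0,0,0],[0,0,0,0,0,0]]])

```text
time: 25.8
position: [0.3972, 0.2814, 0.1224]
tool_rot: [0.056, 0.998, -0.001, -0.001]
ft_force: [-0.4, 0.3, -0.6]
grip_width: 0.0827
grip_force: 0.0
```

>>> drive_tool(deltas=[[[0,0,0,0,0,0]]])

```text
time: 25.88
position: [0.3986, 0.2812, 0.1233]
tool_rot: [0.057, 0.998, -0.0, 0.0]
ft_force: [0.0, -0.0, -0.3]
grip_width: 0.0826
grip_force: 0.0
```

```bash
sleep 1; python3 go.py w14.png .011
```

```text
25.8833 [0.3986 0.2812 0.1233] [[-0.9935, 0.1136], [0.1136, 0.9935]] 0.0826
(array([311., 236.]), 6.7, array([0.3959, 0.278 , 0.011 ])) tool delta mm [  2.3  -3.5 112.3]
```

>>> drive_tool(deltas=[[[2,-3.5,30,0,0,0],[0,0,35,0,0,0],[0,0,22,0,0,0],[0,0,11,0,0,0],[0,0,0,0,0,0],[0,0,0,0,0,0],[0,0,0,0,0,0]]])

```text
time: 26.52
position: [0.3965, 0.2783, 0.0264]
tool_rot: [0.057, 0.998, 0.0, 0.001]
ft_force: [0.2, -0.1, 0.8]
grip_width: 0.0826
grip_force: 0.0
```

>>> drive_tool(deltas=[[[0,0,0,0,0,0],[0,0,0,0,0,0],[0,0,0,0,0,0],[0,0,0,0,0,0],[0,0,0,0,0,0],[0,0,0,0,0,0],[0,0,0,0,0,0]]], gripper=0, squeeze=40)

```text
time: 27.1
position: [0.3955, 0.2787, 0.0259]
tool_rot: [0.056, 0.998, 0.0, 0.0]
ft_force: [-0.7, -0.3, 4.1]
grip_width: 0.0543
grip_force: 40.0
```

>>> drive_tool(deltas=[[[0,0,-38,0,0,0],[0,0,-38,0,0,0],[0,0,-38,0,0,0],[0,0,-36,0,0,0],[0,0,0,0,0,0],[0,0,0,0,0,0],[0,0,0,0,0,0]]])

```text
time: 27.68
position: [0.3948, 0.2783, 0.1752]
tool_rot: [0.056, 0.998, -0.0, -0.0]
ft_force: [-0.3, -1.2, -0.9]
grip_width: 0.0546
grip_force: 40.0
```

```bash
sleep 1; python3 go.py w15.png .162
```

```text
27.6833 [0.3948 0.2783 0.1752] [[-0.9937, 0.1125], [0.1125, 0.9937]] 0.0546
(array([317.9, 309. ]), 10.3, array([0.3941, 0.2792, 0.162 ])) tool delta mm [ 0.7  0.8 13.2]
```

>>> drive_tool(deltas=[[[-28,-26,0,0,0,0],[-28,-26,0,0,0,0],[-28,-26,0,0,0,0],[-28,-26,0,0,0,0],[-28,-26,0,0,0,0]]])

```text
time: 28.15
position: [0.5194, 0.1321, 0.1733]
tool_rot: [0.056, 0.998, -0.0, -0.002]
ft_force: [0.5, 1.3, -1.0]
grip_width: 0.0543
grip_force: 40.0
```

>>> drive_tool(deltas=[[[-28,-26,0,0,0,0],[-28,-26,0,0,0,0],[-28,-26,0,0,0,0],[-26,-25,0,0,0,0],[0,0,0,0,0,0],[0,0,0,0,0,0]]])

```text
time: 28.65
position: [0.6176, 0.017, 0.1728]
tool_rot: [0.058, 0.998, 0.0, -0.002]
ft_force: [0.1, 0.7, 0.7]
grip_width: 0.0545
grip_force: 40.0
```

>>> drive_tool(deltas=[[[0,0,20,0,0,0],[0,0,15,0,0,0],[0,0,5,0,0,0],[0,0,0,0,0,0],[0,0,0,0,0,0]]])

```text
time: 29.07
position: [0.6165, 0.0199, 0.1348]
tool_rot: [0.056, 0.998, 0.0, -0.001]
ft_force: [0.3, -0.5, -0.9]
grip_width: 0.0545
grip_force: 40.0
```

>>> drive_tool(deltas=[[[0,0,0,0,0,0],[0,0,0,0,0,0]]])

```text
time: 29.23
position: [0.6176, 0.0194, 0.1362]
tool_rot: [0.056, 0.998, 0.0, 0.0]
ft_force: [0.1, -0.7, 0.7]
grip_width: 0.0542
grip_force: 40.0
```

Adjust x by +1 and y by -1, then press.

>>> drive_tool(deltas=[[[-1,-1,5,0,0,0],[0,0,5,0,0,0],[0,0,5,0,0,0],[0,0,0,0,0,0]]])

```text
time: 29.57
position: [0.6181, 0.018, 0.1204]
tool_rot: [0.056, 0.998, 0.0, -0.0]
ft_force: [-1.5, 0.2, -0.0]
grip_width: 0.0545
grip_force: 40.0
```

>>> drive_tool(deltas=[[[0,0,5,0,0,0],[0,0,4,0,0,0],[0,0,4,0,0,0],[0,0,0,0,0,0]]])

```text
time: 29.9
position: [0.6189, 0.0179, 0.1085]
tool_rot: [0.056, 0.998, 0.0, 0.001]
ft_force: [-0.8, 0.5, 6.2]
grip_width: 0.0547
grip_force: 40.0
```

>>> drive_tool(deltas=[[[0,0,3,0,0,0],[0,0,3,0,0,0],[0,0,1,0,0,0],[0,0,0,0,0,0],[0,0,0,0,0,0]]])

```text
time: 30.32
position: [0.619, 0.0179, 0.1019]
tool_rot: [0.056, 0.998, 0.0, 0.001]
ft_force: [-1.4, 0.4, 7.1]
grip_width: 0.0543
grip_force: 40.0
```

>>> drive_tool(deltas=[[[0,0,1,0,0,0],[0,0,0,0,0,0],[0,0,0,0,0,0],[0,0,0,0,0,0]]], gripper=80)

```text
time: 30.65
position: [0.6183, 0.0177, 0.0991]
tool_rot: [0.056, 0.998, -0.0, -0.0]
ft_force: [-0.5, -0.7, 0.6]
grip_width: 0.0681
grip_force: 0.0
```

>>> drive_tool(deltas=[[[0,0,-40,0,0,0],[0,0,-40,0,0,0],[0,0,-40,0,0,0],[0,0,-38,0,0,0],[0,0,-20,0,0,0],[0,0,0,0,0,0],[0,0,0,0,0,0]]])

```text
time: 31.23
position: [0.6189, 0.0177, 0.2787]
tool_rot: [0.056, 0.998, -0.0, 0.001]
ft_force: [-0.8, 0.7, -0.6]
grip_width: 0.0697
grip_force: 0.0
```

```bash
sleep 1; python3 seat.py w16.png; python3 - <<'E'
from m import *
s=cam("scene");d=cam("side");save(s,"scene1.png");save(d,"side1.png")
print("filters left",filters(s),filters(d))
for c,r in((s,(180,175,50,40)),(d,(430,335,70,60))):
    h=cv2.cvtColor(c["img"],cv2.COLOR_RGB2HSV);x,y,w,hh=r
    m=np.zeros(h.shape[:2],np.uint8);m[y:y+hh,x:x+w]=cv2.inRange(h,(0,0,140),(180,50,255))[y:y+hh,x:x+w]
    for q in cv2.findContours(m,0,2)[0]:
        if cv2.contourArea(q)>8: b=cv2.boundingRect(q);u=(b[0]+b[2]/2-.5,b[1]+b[3]/2-.5);print(b,plane(c,[u],.1)[0].round(4))
E
```

```text
31.2333 [0.6189 0.0177 0.2787]
(array([318.5, 212.5]), 5.1, array([0.6201, 0.0189, 0.09  ]))
yel (309, 239, 20, 26) [0.6412 0.6636]
yel (308, 156, 21, 25) [0.5747 0.594 ]
filters left [] []
(180, 175, 50, 40) [ 0.5186 -0.3272  0.1   ]
(440, 359, 12, 10) [ 0.4527 -0.3544  0.1   ]
(477, 339, 11, 9) [ 0.5328 -0.3617  0.1   ]
```

```bash
python3 - <<'E'
from m import *
s=cam("scene");d=cam("side")
print("bottle cap",tri(s,(146,187),d,(552,281)).round(3),plane(d,[(552,281)],.185).round(3),plane(s,[(146,187)],.18).round(3))
for a,b in(((194,191),(446,364)),((216,181),(482,343.5))): print(tri(s,a,d,b).round(4))
E
```

```text
bottle cap [ 0.668 -0.377  0.179] [[ 0.663 -0.38   0.185]] [[ 0.669 -0.373  0.18 ]]
[ 0.4888 -0.364   0.079 ]
[ 0.4893 -0.3529  0.1243]
```

>>> drive_tool(deltas=[[[5,-38,0,0,0,0],[5,-38,0,0,0,0],[5,-38,0,0,0,0],[5,-39,0,0,0,0],[5,-39,0,0,0,0],[5,-39,0,0,0,0]]], gripper=60)

```text
time: 31.98
position: [0.5615, -0.2097, 0.2761]
tool_rot: [0.056, 0.998, 0.001, -0.001]
ft_force: [-0.1, -0.2, -0.1]
grip_width: 0.0526
grip_force: 0.0
```

>>> drive_tool(deltas=[[[4,-39,0,0,0,0],[4,-39,0,0,0,0],[4,-39,0,0,0,0],[4,-38,0,0,0,0],[0,0,0,0,0,0],[0,0,0,0,0,0],[0,0,0,0,0,0]]])

```text
time: 32.57
position: [0.5288, -0.3599, 0.2761]
tool_rot: [0.057, 0.998, 0.001, -0.001]
ft_force: [1.1, 0.3, 0.2]
grip_width: 0.0521
grip_force: 0.0
```

>>> drive_tool(deltas=[[[0,0,0,0,0,0]]])

```text
time: 32.65
position: [0.5293, -0.3589, 0.2767]
tool_rot: [0.056, 0.998, 0.001, -0.001]
ft_force: [0.3, 0.9, -1.8]
grip_width: 0.0521
grip_force: 0.0
```

```bash
sleep 1; cat > caps.py <<'E'
import sys;from m import *
o=sensors.get_obs();w=cam("wrist");save(w,sys.argv[1]);M=R.from_quat(o["tool_rot"]).as_matrix()
print(o["time"],o["position"].round(4),M[:2,:2].round(4).tolist());z=float(sys.argv[2])
h=cv2.cvtColor(w["img"],cv2.COLOR_RGB2HSV);m=cv2.inRange(h,(0,0,150),(180,40,255))
for q in cv2.findContours(m,0,2)[0]:
    a=cv2.contourArea(q);u,r=cv2.minEnclosingCircle(q)
    if r>8 and a>.75*np.pi*r*r:
        P=plane(w,[u],z)[0];print(np.round(u,1),round(r,1),P.round(4),"tool",((M.T@(P-o["position"]))*1000).round(1))
E
python3 caps.py w17.png .106
```

```text
32.65 [ 0.5293 -0.3589  0.2767] [[-0.9938, 0.1113], [0.1113, 0.9938]]
[308.  109.3] 12.8 [ 0.4489 -0.356   0.106 ] tool [ 79.9  -6.4 170.8]
```

View pics/w17.png

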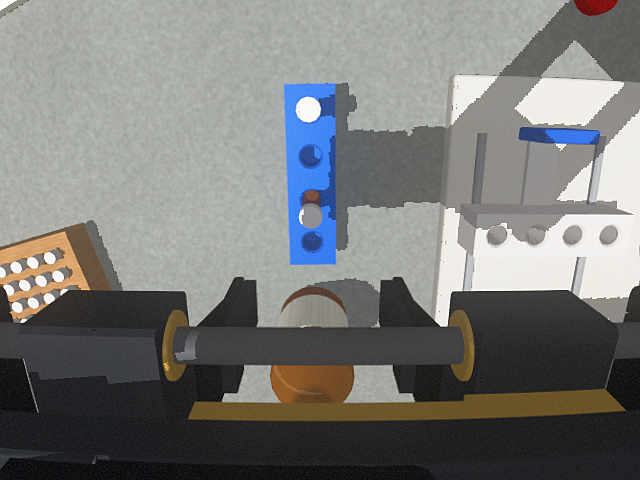

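The wrist view shows the shaded cap of tube B at (311,217), the cap of tube A at (308,109), and the bottle below at about (313,370).

```bash
cat > px.py <<'E'
import sys;from h import *
# px.py z u v ... : wrist pixel(s) -> world & tool mm, camera at present pose (one call)
o=sensors.get_obs();w=cam("wrist");M=R.from_quat(o["tool_rot"]).as_matrix();a=list(map(float,sys.argv[1:]))
for u in zip(a[1::2],a[2::2]):
    P=plane(w,[u],a[0])[0];print(u,P.round(4),((M.T@(P-o["position"]))*1000).round(1))
E
python3 px.py .106 311 217 308 109.5; python3 px.py .066 497 235 536 235 573 235 608 234.5
```

```text
(311.0, 217.0) [ 0.5288 -0.3629  0.106 ] [ 1.00e-01 -4.50e+00  1.71e+02]
(308.0, 109.5) [ 0.4494 -0.356   0.106 ] [ 79.8  -6.4 171.1]
(497.0, 235.0) [ 0.5731 -0.2017  0.066 ] [-25.9 160.7 211.4]
(536.0, 235.0) [ 0.5771 -0.1654  0.066 ] [-25.9 197.2 211.4]
(573.0, 235.0) [ 0.581 -0.13   0.066] [-25.9 232.8 211.5]
(608.0, 234.5) [ 0.5843 -0.0953  0.066 ] [-25.4 267.7 211.5]
```

>>> drive_tool(deltas=[[[0,-4.5,30,0,0,0],[0,0,35,0,0,0],[0,0,35,0,0,0],[0,0,35,0,0,0],[0,0,30,0,0,0],[0,0,0,0,0,0],[0,0,0,0,0,0]]])

```text
time: 33.38
position: [0.5284, -0.3635, 0.1113]
tool_rot: [0.056, 0.998, 0.001, -0.002]
ft_force: [0.3, -0.7, 0.8]
grip_width: 0.0526
grip_force: 0.0
```

>>> drive_tool(deltas=[[[0,0,18,0,0,0],[0,0,18,0,0,0],[0,0,0,0,0,0],[0,0,0,0,0,0]]])

```text
time: 33.72
position: [0.5297, -0.3654, 0.0784]
tool_rot: [0.056, 0.998, -0.001, 0.001]
ft_force: [-0.9, -0.0, 0.5]
grip_width: 0.0522
grip_force: 0.0
```

>>> drive_tool(deltas=[[[0,0,0,0,0,0],[0,0,0,0,0,0],[0,0,0,0,0,0],[0,0,0,0,0,0],[0,0,0,0,0,0],[0,0,0,0,0,0],[0,0,0,0,0,0]]], gripper=0, squeeze=20)

```text
time: 34.3
position: [0.5289, -0.3651, 0.0768]
tool_rot: [0.056, 0.998, -0.0, 0.0]
ft_force: [0.3, -0.3, 1.4]
grip_width: 0.0176
grip_force: 20.0
```

The grip probably sits on the lower edge of the cap (width 17.6 mm), so I'll regrip higher, with the whole cap between the pads.

>>> drive_tool(deltas=[[[0,0,0,0,0,0],[0,0,0,0,0,0],[0,0,0,0,0,0],[0,0,-18,0,0,0],[0,0,0,0,0,0],[0,0,0,0,0,0]]], gripper=45)

```text
time: 34.8
position: [0.5294, -0.3656, 0.0952]
tool_rot: [0.056, 0.998, -0.001, 0.001]
ft_force: [0.8, 1.3, 0.4]
grip_width: 0.038
grip_force: 0.0
```

>>> drive_tool(deltas=[[[0,0,0,0,0,0],[0,0,0,0,0,0],[0,0,0,0,0,0],[0,0,0,0,0,0],[0,0,0,0,0,0],[0,0,0,0,0,0]]], gripper=0, squeeze=25)

```text
time: 35.3
position: [0.5287, -0.3649, 0.0942]
tool_rot: [0.056, 0.998, 0.0, -0.0]
ft_force: [0.4, 0.1, -0.7]
grip_width: 0.0165
grip_force: 24.5
```

>>> drive_tool(deltas=[[[0,0,-30,0,0,0],[0,0,-30,0,0,0],[0,0,-30,0,0,0],[0,0,0,0,0,0],[0,0,0,0,0,0],[0,0,0,0,0,0]]])

```text
time: 35.8
position: [0.5283, -0.3645, 0.184]
tool_rot: [0.056, 0.998, 0.0, -0.0]
ft_force: [-0.4, 0.2, -1.0]
grip_width: 0.0163
grip_force: 24.6
```

```bash
sleep 1; python3 caps.py w18.png .196
```

```text
35.8 [ 0.5283 -0.3645  0.184 ] [[-0.9936, 0.1126], [0.1126, 0.9936]]
[315.5 107.3] 18.3 [ 0.4501 -0.3556  0.196 ] tool [ 78.7   0.1 -11.9]
```

View pics/w18.png

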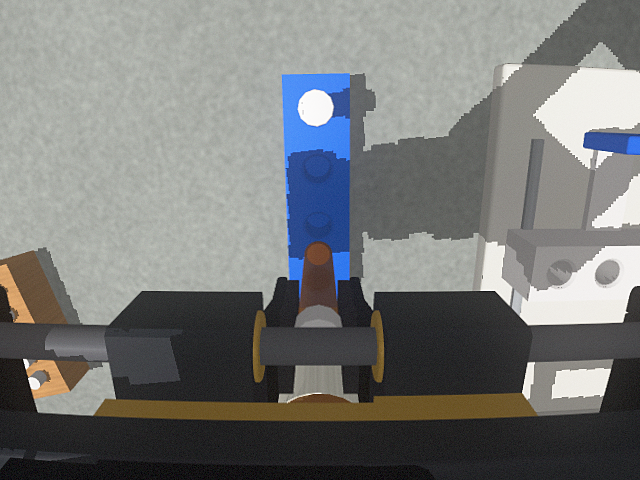

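The tube is held by the cap, with its foot visible at (318,254).

```bash
python3 px.py .096 318 254
```

```text
(318.0, 254.0) [ 0.529  -0.3633  0.096 ] [-1.1  0.9 87.2]
```

>>> drive_tool(deltas=[[[-3,34,0,0,0,0],[-3,34,0,0,0,0],[-3,34,0,0,0,0],[-3,34,0,0,0,0],[-3,34,0,0,0,0],[-3,34,0,0,0,0],[-3,34,0,0,0,0],[-4,35,0,0,0,0]]])

```text
time: 36.57
position: [0.5834, -0.0948, 0.1829]
tool_rot: [0.057, 0.998, 0.0, -0.002]
ft_force: [-0.5, -0.2, 0.1]
grip_width: 0.016
grip_force: 24.6
```

>>> drive_tool(deltas=[[[0,0,0,0,0,0],[0,0,0,0,0,0],[0,0,0,0,0,0],[0,0,0,0,0,0]]])

```text
time: 36.9
position: [0.584, -0.0976, 0.1838]
tool_rot: [0.057, 0.998, -0.0, -0.001]
ft_force: [-0.1, -0.5, -0.2]
grip_width: 0.0165
grip_force: 24.6
```

```bash
sleep 1; cat > wl.py <<'E'
import sys;from h import *
o=sensors.get_obs();w=cam("wrist");save(w,sys.argv[1]);M=R.from_quat(o["tool_rot"]).as_matrix()
print(o["time"],o["position"].round(4),M[:2,:2].round(4).tolist())
np.savez("wl.npz",T=w["T"],K=w["K"],D=w["D"],M=M,p=o["position"])
print(proj(w,[[.573,-.2015,.066],[.577,-.165,.066],[.581,-.1305,.066],[.5846,-.0947,.066]]).round(0).tolist())
E
python3 wl.py w19.png
```

```text
36.9 [ 0.584  -0.0976  0.1838] [[-0.9935, 0.1136], [0.1136, 0.9935]]
[[157.0, 238.0], [212.0, 238.0], [265.0, 238.0], [321.0, 238.0]]
```

View pics/w19.png

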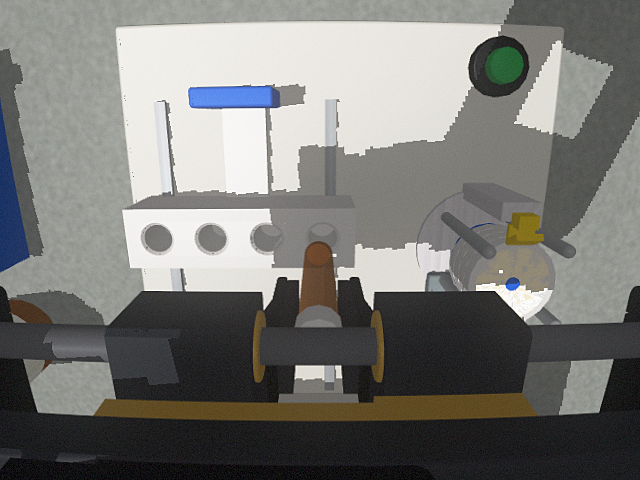

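Wells appear at (157,239), (211,239), (265.5,238) and (322,238), with the tube foot at (318,254).

```bash
python3 px.py .066 157 239 211.5 239 266 238 322 238; python3 px.py .096 318 254
```

```text
(157.0, 239.0) [ 0.5737 -0.202   0.066 ] [  -1.7 -104.6  118. ]
(211.5, 239.0) [ 0.5777 -0.166   0.066 ] [ -1.6 -68.3 118. ]
(266.0, 238.0) [ 0.5811 -0.1305  0.066 ] [ -0.8 -32.7 118. ]
(322.0, 238.0) [ 0.5851 -0.0945  0.066 ] [ -0.8   3.5 118. ]
(318.0, 254.0) [ 0.5856 -0.0972  0.096 ] [-1.5  0.9 88.1]
```

>>> drive_tool(deltas=[[[0,2.5,10,0,0,0],[0,0,12,0,0,0],[0,0,0,0,0,0],[0,0,0,0,0,0],[0,0,0,0,0,0]]])

```text
time: 37.47
position: [0.5847, -0.0944, 0.1625]
tool_rot: [0.057, 0.998, 0.0, -0.0]
ft_force: [-0.3, 0.0, -0.1]
grip_width: 0.0161
grip_force: 24.6
```

>>> drive_tool(deltas=[[[0,0,4,0,0,0],[0,0,4,0,0,0],[0,0,4,0,0,0],[0,0,0,0,0,0],[0,0,0,0,0,0]]])

```text
time: 37.88
position: [0.5844, -0.094, 0.1502]
tool_rot: [0.056, 0.998, 0.0, -0.0]
ft_force: [-0.9, -0.7, -0.4]
grip_width: 0.0161
grip_force: 24.6
```

>>> drive_tool(deltas=[[[0,0,6,0,0,0],[0,0,6,0,0,0],[0,0,6,0,0,0],[0,0,6,0,0,0],[0,0,0,0,0,0]]])

```text
time: 38.3
position: [0.5837, -0.0939, 0.1249]
tool_rot: [0.056, 0.998, 0.0, -0.001]
ft_force: [-0.6, -0.5, 0.4]
grip_width: 0.0165
grip_force: 24.6
```

>>> drive_tool(deltas=[[[0,0,4,0,0,0],[0,0,4,0,0,0],[0,0,1,0,0,0],[0,0,0,0,0,0],[0,0,0,0,0,0]]])

```text
time: 38.72
position: [0.5847, -0.0941, 0.1176]
tool_rot: [0.056, 0.998, -0.0, 0.0]
ft_force: [1.0, 0.0, -0.1]
grip_width: 0.016
grip_force: 24.6
```

>>> drive_tool(deltas=[[[0,0,0,0,0,0],[0,0,0,0,0,0],[0,0,0,0,0,0],[0,0,0,0,0,0],[0,0,-30,0,0,0],[0,0,-40,0,0,0],[0,0,-30,0,0,0]]], gripper=45)

```text
time: 39.3
position: [0.5848, -0.0942, 0.2193]
tool_rot: [0.056, 0.998, -0.0, 0.0]
ft_force: [0.5, -0.6, 0.5]
grip_width: 0.0388
grip_force: 0.0
```

>>> drive_tool(deltas=[[[13,-34,0,0,0,0],[13,-34,0,0,0,0],[13,-34,0,0,0,0],[13,-34,0,0,0,0],[13,-35,0,0,0,0],[13,-35,0,0,0,0],[13,-35,0,0,0,0],[13,-35,0,0,0,0]]])

```text
time: 39.97
position: [0.4492, -0.3581, 0.2178]
tool_rot: [0.056, 0.998, -0.0, 0.0]
ft_force: [0.4, -0.2, 0.6]
grip_width: 0.0396
grip_force: 0.0
```

>>> drive_tool(deltas=[[[0,0,0,0,0,0],[0,0,0,0,0,0],[0,0,0,0,0,0],[0,0,0,0,0,0]]])

```text
time: 40.3
position: [0.4505, -0.3553, 0.2175]
tool_rot: [0.056, 0.998, 0.0, -0.0]
ft_force: [0.4, 1.0, -0.2]
grip_width: 0.039
grip_force: 0.0
```

```bash
sleep 1; python3 caps.py w20.png .106
```

```text
40.3 [ 0.4505 -0.3553  0.2175] [[-0.9938, 0.1114], [0.1114, 0.9938]]
```

```bash
sed -i 's/(0,0,150),(180,40,255)/(0,0,85),(180,60,255)/; s/r>8 and a>.75/8<r<30 and a>.6/' caps.py; python3 - <<'E'
from h import *
c=cam("wrist");save(c,"w21.png");u=proj(c,[.4497,-.3558,.106])[0];print(u)
g=c["img"][int(u[1])-40:int(u[1])+40,int(u[0])-40:int(u[0])+40]
h=cv2.cvtColor(g,cv2.COLOR_RGB2HSV);m=cv2.inRange(h,(0,0,70),(180,70,255))
n,l,s,ct=cv2.connectedComponentsWithStats(m)
for i in range(1,n):
    if s[i,4]>100:
        b=s[i];uu=u+ct[i]-40-(u%1);print(b,uu,plane(c,[uu],.106).round(4))
cv2.imwrite("pics/w21c.png",cv2.resize(g[:,:,::-1],None,fx=5,fy=5))
E
```

```text
[315.15807348 238.40118871]
[   0    0   15   80 1067] [281.20056232 239.01405811] [[ 0.4478 -0.3771  0.106 ]]
[ 69   0  11  80 843] [349.21945433 236.61209964] [[ 0.4509 -0.3344  0.106 ]]
[ 26  10  29  43 816] [315.35539216 231.80759804] [[ 0.4454 -0.3552  0.106 ]]
```

View pics/w21c.png

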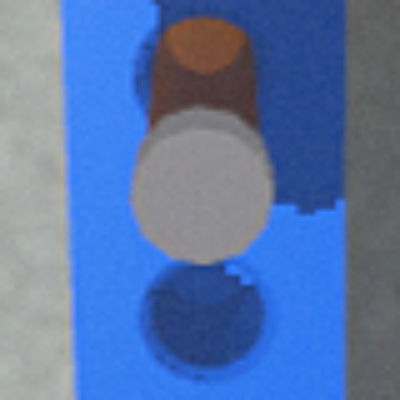

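The cap disc centre is at crop (203,196), which is pixel (315.7,237.6) and matches the prediction.

>>> drive_tool(deltas=[[[0.5,-0.5,35,0,0,0],[0,0,35,0,0,0],[0,0,33,0,0,0],[0,0,20,0,0,0],[0,0,0,0,0,0],[0,0,0,0,0,0],[0,0,0,0,0,0]]])

```text
time: 40.98
position: [0.4508, -0.3573, 0.0957]
tool_rot: [0.056, 0.998, -0.001, 0.001]
ft_force: [-0.2, -0.9, -0.7]
grip_width: 0.039
grip_force: 0.0
```

>>> drive_tool(deltas=[[[0,0,0,0,0,0],[0,0,0,0,0,0],[0,0,0,0,0,0],[0,0,0,0,0,0],[0,0,0,0,0,0],[0,0,0,0,0,0]]], gripper=0, squeeze=25)

```text
time: 41.48
position: [0.4499, -0.3574, 0.0952]
tool_rot: [0.056, 0.998, -0.0, 0.0]
ft_force: [-0.3, 0.6, 3.8]
grip_width: 0.0152
grip_force: 30.2
```

>>> drive_tool(deltas=[[[0,0,-30,0,0,0],[0,0,-30,0,0,0],[0,0,-30,0,0,0],[0,0,0,0,0,0],[0,0,0,0,0,0],[0,0,0,0,0,0]]])

```text
time: 41.98
position: [0.4492, -0.3566, 0.1841]
tool_rot: [0.056, 0.998, 0.0, -0.0]
ft_force: [-0.0, -0.2, -0.7]
grip_width: 0.0155
grip_force: 30.2
```

>>> drive_tool(deltas=[[[-21,33,0,0,0,0],[-21,33,0,0,0,0],[-21,34,0,0,0,0],[-21,34,0,0,0,0],[-21,34,0,0,0,0],[0,0,0,0,0,0],[0,0,0,0,0,0],[0,0,0,0,0,0]]])

```text
time: 42.65
position: [0.5719, -0.2015, 0.1828]
tool_rot: [0.056, 0.998, 0.001, -0.002]
ft_force: [-0.1, -0.7, -0.1]
grip_width: 0.0154
grip_force: 30.2
```

>>> drive_tool(deltas=[[[0,0,0,0,0,0]]])

```text
time: 42.73
position: [0.5717, -0.2027, 0.1834]
tool_rot: [0.057, 0.998, 0.0, -0.001]
ft_force: [0.2, 0.3, -1.0]
grip_width: 0.0152
grip_force: 30.2
```

```bash
sleep 1; python3 wl.py w22.png; python3 - <<'E'
from h import *
c=dict(np.load("wl.npz"));p=c["p"];img=cv2.imread("pics/w22.png")
for z,y0 in((.096,254),): print(proj(c,[p+c["M"]@[-.0013,.0009,.088]]))
cv2.imwrite("pics/w22c.png",cv2.resize(img[190:290,250:450],None,fx=4,fy=4,interpolation=2))
E
```

```text
42.7333 [ 0.5717 -0.2027  0.1834] [[-0.9935, 0.1137], [0.1137, 0.9935]]
[[319.0, 239.0], [375.0, 239.0], [429.0, 239.0], [483.0, 238.0]]
[[317.98797957 253.8220511 ]]
```

View pics/w22c.png

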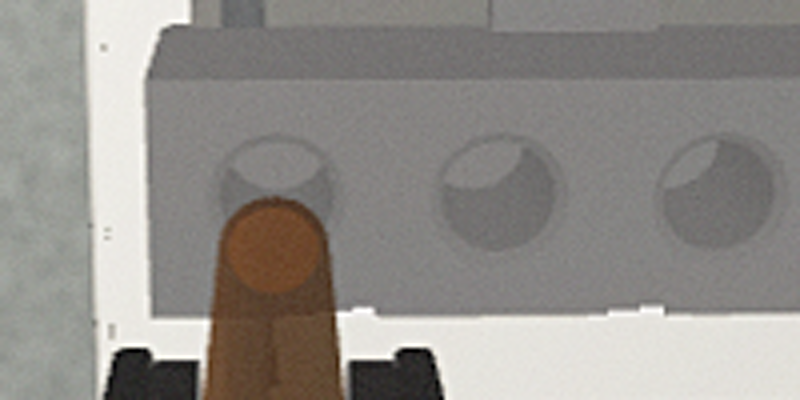

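The foot is at crop (274,247), pixel (318.5,251.8). Wells are at crop (277,190), (497,190) and (716,190), pixels (319.3,237.5), (374.3,237.5) and (429,237.5).

```bash
python3 - <<'E'
from h import *
c=dict(np.load("wl.npz"))
for u,z in(((318.5,251.8),.095),((319.3,237.5),.066),((374.3,237.5),.066),((429,237.5),.066)):
    P=plane(c,[u],z)[0];print(P.round(4),(c["M"].T@(P-c["p"])*1000).round(1))
E
```

```text
[ 0.5718 -0.2015  0.095 ] [-0.2  1.2 88.4]
[ 0.5719 -0.2009  0.066 ] [ -0.3   1.7 117.4]
[ 0.5759 -0.1656  0.066 ] [ -0.2  37.2 117.4]
[ 0.5799 -0.1302  0.066 ] [ -0.2  72.9 117.5]
```

Aligned within 0.5 mm (Y +0.5). Insert.

>>> drive_tool(deltas=[[[0,0.5,10,0,0,0],[0,0,12,0,0,0],[0,0,0,0,0,0],[0,0,4,0,0,0],[0,0,4,0,0,0],[0,0,4,0,0,0],[0,0,0,0,0,0],[0,0,0,0,0,0]]])

```text
time: 43.45
position: [0.5729, -0.2015, 0.1504]
tool_rot: [0.056, 0.998, 0.0, -0.0]
ft_force: [0.7, 0.0, -0.6]
grip_width: 0.0158
grip_force: 30.2
```

>>> drive_tool(deltas=[[[0,0,4,0,0,0],[0,0,4,0,0,0],[0,0,0,0,0,0]]])

```text
time: 43.7
position: [0.5727, -0.2012, 0.1418]
tool_rot: [0.056, 0.998, 0.0, -0.0]
ft_force: [0.5, -0.4, -0.7]
grip_width: 0.0154
grip_force: 30.2
```

>>> drive_tool(deltas=[[[0,0,6,0,0,0],[0,0,6,0,0,0],[0,0,6,0,0,0],[0,0,5,0,0,0],[0,0,0,0,0,0],[0,0,0,0,0,0]]])

```text
time: 44.2
position: [0.5728, -0.2014, 0.119]
tool_rot: [0.056, 0.998, 0.0, -0.0]
ft_force: [-0.0, -0.1, -0.8]
grip_width: 0.0155
grip_force: 30.2
```

>>> drive_tool(deltas=[[[0,0,0,0,0,0],[0,0,0,0,0,0],[0,0,0,0,0,0],[0,0,0,0,0,0],[0,0,-30,0,0,0],[0,0,-40,0,0,0],[0,0,-20,0,0,0],[0,0,0,0,0,0]]], gripper=45)

```text
time: 44.87
position: [0.5761, -0.2031, 0.2153]
tool_rot: [0.056, 0.998, -0.003, 0.005]
ft_force: [0.4, -0.5, -0.6]
grip_width: 0.0392
grip_force: 0.0
```

```bash
sleep 1; cat > chk.py <<'E'
import sys;from m import *
d=cam("side");s=cam("scene");save(d,sys.argv[1]);o=sensors.get_obs();print(o["time"],o["position"].round(4))
def white(c,P,n=14):
    u=proj(c,P)[0];x,y=u.astype(int);h=cv2.cvtColor(c["img"][y-n:y+n,x-n:x+n],cv2.COLOR_RGB2HSV)
    return u.round(1)
for P in([.585,-.0945,.128],[.573,-.2015,.128]): print("expected cap top px side/scene",white(d,P),white(s,P))
h=cv2.cvtColor(d["img"],cv2.COLOR_RGB2HSV)
for q in cv2.findContours(cv2.inRange(h,(4,90,30),(18,255,200)),0,2)[0]:
    if cv2.contourArea(q)>20: print("brown",cv2.boundingRect(q))
for q in cv2.findContours(cv2.inRange(h,(105,120,60),(125,255,255)),0,2)[0]:
    if cv2.contourArea(q)>150: print("blue",cv2.boundingRect(q))
E
python3 chk.py side2.png
```

```text
44.9667 [ 0.5732 -0.2016  0.2106]
expected cap top px side/scene [399.5 236.6] [249.  229.6]
expected cap top px side/scene [433.3 268.6] [221.7 211.5]
brown (628, 460, 12, 20)
brown (602, 426, 38, 54)
brown (508, 337, 39, 26)
brown (518, 285, 45, 48)
brown (426, 275, 10, 21)
brown (394, 243, 9, 20)
blue (419, 344, 92, 71)
blue (368, 281, 19, 33)
blue (541, 272, 22, 20)
blue (162, 216, 23, 17)
blue (161, 195, 22, 16)
blue (224, 115, 46, 31)
```

>>> drive_tool(deltas=[[[31,13,0,0,0,0],[31,13,0,0,0,0],[31,14,0,0,0,0],[31,14,0,0,0,0],[0,0,0,0,0,0],[0,0,0,0,0,0],[0,0,0,0,0,0]]], gripper=0)

```text
time: 45.55
position: [0.456, -0.134, 0.2089]
tool_rot: [0.056, 0.998, 0.0, -0.0]
ft_force: [1.2, -0.2, 1.5]
grip_width: 0.0031
grip_force: 0.0
```

>>> drive_tool(deltas=[[[0,0,35,0,0,0],[0,0,35,0,0,0],[0,0,35,0,0,0],[0,0,35,0,0,0],[0,0,2,0,0,0],[0,0,0,0,0,0],[0,0,0,0,0,0],[0,0,0,0,0,0]]])

```text
time: 46.22
position: [0.4576, -0.1348, 0.0693]
tool_rot: [0.056, 0.998, -0.001, 0.002]
ft_force: [-0.6, 0.7, 0.0]
grip_width: 0.0004
grip_force: 0.0
```

```bash
sleep 1; python3 - <<'E'
from m import *
d=cam("side")
for P in([.585,-.0945],[.573,-.2015]): print(proj(d,[P+[.116],P+[.066]]).round(1).tolist())
w=cam("wrist");save(w,"w23.png");h=cv2.cvtColor(w["img"],cv2.COLOR_RGB2HSV)
for q in cv2.findContours(cv2.inRange(h,(105,120,60),(125,255,255)),0,2)[0]:
    if cv2.contourArea(q)>150:
        x,y,a,b=cv2.boundingRect(q);print("blue",(x,y,a,b),plane(w,[(x,y+b/2),(x+a,y+b/2)],.071).round(4).tolist())
o=sensors.get_obs();print(proj(w,[o["position"]+[0,0,-.022]]))
E
```

```text
[[399.0, 241.1], [397.1, 259.2]]
[[432.5, 273.2], [429.4, 291.5]]
blue (302, 365, 32, 38) [[0.4815, -0.1429, 0.071], [0.4829, -0.1304, 0.071]]
[[316.14577943 300.7488559 ]]
```

>>> drive_tool(deltas=[[[-8,0,0,0,0,0],[-6,0,0,0,0,0],[-6,0,0,0,0,0],[-8,0,0,0,0,0],[-10,0,0,0,0,0],[-10,0,0,0,0,0],[-10,0,0,0,0,0],[0,0,0,0,0,0]]])

```text
time: 46.98
position: [0.5169, -0.1413, 0.0677]
tool_rot: [0.056, 0.998, -0.001, 0.002]
ft_force: [0.4, 0.2, 0.1]
grip_width: 0.0007
grip_force: 0.0
```

>>> drive_tool(deltas=[[[-10,0,0,0,0,0],[-10,0,0,0,0,0],[-10,0,0,0,0,0],[-10,0,0,0,0,0],[-8,0,0,0,0,0],[0,0,0,0,0,0],[0,0,0,0,0,0]]])

```text
time: 47.57
position: [0.562, -0.146, 0.0675]
tool_rot: [0.056, 0.998, -0.0, 0.001]
ft_force: [-0.4, 0.5, -0.4]
grip_width: 0.0002
grip_force: 0.0
```

>>> drive_tool(deltas=[[[-5,0,0,0,0,0],[-5,0,0,0,0,0],[-4,0,0,0,0,0],[0,0,0,0,0,0]]])

```text
time: 47.9
position: [0.576, -0.1476, 0.0675]
tool_rot: [0.056, 0.998, -0.0, 0.001]
ft_force: [0.4, 0.2, 0.6]
grip_width: 0.0004
grip_force: 0.1
```

>>> drive_tool(deltas=[[[-2,0,0,0,0,0],[-2,0,0,0,0,0],[0,0,0,0,0,0]]])

```text
time: 48.15
position: [0.579, -0.1479, 0.0675]
tool_rot: [0.056, 0.998, 0.0, -0.0]
ft_force: [-1.9, -0.2, -0.3]
grip_width: 0.0002
grip_force: 0.8
```

>>> drive_tool(deltas=[[[-2,0,0,0,0,0],[0,0,0,0,0,0]]])

```text
time: 48.32
position: [0.5791, -0.1478, 0.0675]
tool_rot: [0.056, 0.998, 0.0, -0.002]
ft_force: [-6.4, -0.8, 3.2]
grip_width: 0.0007
grip_force: 2.8
```

>>> drive_tool(deltas=[[[-2,0,0,0,0,0],[0,0,0,0,0,0]]])

```text
time: 48.48
position: [0.5791, -0.1478, 0.0675]
tool_rot: [0.056, 0.998, 0.001, -0.005]
ft_force: [-8.8, -1.0, 6.1]
grip_width: 0.0004
grip_force: 4.6
```

>>> drive_tool(deltas=[[[20,0,0,0,0,0],[30,0,0,0,0,0],[0,0,-30,0,0,0],[0,0,-40,0,0,0],[0,0,-40,0,0,0],[0,0,-20,0,0,0],[0,0,0,0,0,0],[0,0,0,0,0,0]]])

```text
time: 49.15
position: [0.5348, -0.1432, 0.1993]
tool_rot: [0.056, 0.998, -0.001, 0.003]
ft_force: [-0.2, -0.1, -1.1]
grip_width: 0.0007
grip_force: 0.0
```

>>> drive_tool(deltas=[[[11,30,0,0,0,0],[11,30,0,0,0,0],[11,30,0,0,0,0],[10,30,0,0,0,0],[10,30,0,0,0,0],[9,30,0,0,0,0],[0,0,0,0,0,0],[0,0,0,0,0,0]]])

```text
time: 49.82
position: [0.4908, 0.0447, 0.1961]
tool_rot: [0.055, 0.999, 0.0, -0.001]
ft_force: [0.3, 0.1, -0.1]
grip_width: 0.0002
grip_force: 0.0
```

>>> drive_tool(deltas=[[[0,0,0,0,0,0],[0,0,0,0,0,0]]])

```text
time: 49.98
position: [0.4923, 0.0423, 0.1968]
tool_rot: [0.057, 0.998, -0.0, -0.0]
ft_force: [0.0, 0.0, -0.2]
grip_width: 0.0003
grip_force: 0.0
```

```bash
sleep 1; python3 chk.py side3.png|grep -v "brown (5\|brown (6"; python3 - <<'E'
from h import *
o=sensors.get_obs();w=cam("wrist");save(w,"w24.png");h=cv2.cvtColor(w["img"],cv2.COLOR_RGB2HSV);M=R.from_quat(o["tool_rot"]).as_matrix()
for n,lo,hi,z in(("key",(50,130,40),(75,255,255),.037),("tab",(105,120,40),(125,255,255),.071)):
  for q in cv2.findContours(cv2.inRange(h,lo,hi),0,2)[0]:
    if cv2.contourArea(q)>150:
        x,y,a,b=cv2.boundingRect(q);P=plane(w,[(x+a/2-.5,y+b/2-.5)],z)[0];print(n,(x,y,a,b),P.round(4),(M.T@(P-o["position"])*1000).round(1))
d=cam("side");print("wells+110 px",[proj(d,[p]).round(0).tolist() for p in ([.694,-.107,.122],[.682,-.214,.122])], "tab exp",proj(d,[[.4915+.1093,-.138-.0124,.071]]).round(0))
E
```

```text
50.0833 [0.4924 0.042  0.1972]
expected cap top px side/scene [399.5 236.6] [249.  229.6]
expected cap top px side/scene [433.3 268.6] [221.7 211.5]
brown (467, 257, 11, 19)
brown (434, 226, 10, 20)
blue (419, 344, 92, 71)
blue (541, 272, 22, 20)
blue (409, 263, 21, 32)
blue (162, 216, 23, 18)
blue (161, 195, 22, 16)
blue (224, 115, 46, 31)
tab (58, 361, 82, 33) [ 0.5877 -0.1379  0.071 ] [-115.3 -167.8  126.2]
wells+110 px [[[442.0, 222.0]], [[477.0, 251.0]]] tab exp [[422. 269.]]
```

```bash
python3 - <<'E'
from h import *
d=cam("side")
for a,b in(((430.5,285),(472,266)),((398,252.5),(438.5,235.5)),((377,297),(419,278.5))):
    P=plane(d,[a,b],.09);print(np.linalg.norm(P[1]-P[0]).round(4))
o=sensors.get_obs();w=cam("wrist");h=cv2.cvtColor(w["img"],cv2.COLOR_RGB2HSV);M=R.from_quat(o["tool_rot"]).as_matrix()
u=proj(w,[.4886,.038,.037])[0];print(u,h[int(u[1]),int(u[0])])
for q in cv2.findContours(cv2.inRange(h,(45,100,20),(85,255,255)),0,2)[0]:
    if cv2.contourArea(q)>80:
        x,y,a,b=cv2.boundingRect(q);P=plane(w,[(x+a/2-.5,y+b/2-.5)],.037)[0];print("key",(x,y,a,b),P.round(4),(M.T@(P-o["position"])*1000).round(1))
E
```

```text
0.1045
0.1061
0.098
[310.37390238 216.44205487] [ 68 123 110]
key (296, 201, 31, 32) [0.4887 0.0385 0.037 ] [  3.1  -4.3 160.4]
```

The carriage met a firm stop. I'll check its position from above before pressing the key.

>>> drive_tool(deltas=[[[-25,-29,-10,0,0,0],[-25,-29,-10,0,0,0],[-25,-29,-10,0,0,0],[-25,-29,-10,0,0,0],[-25,-30,-10,0,0,0],[-25,-30,-5,0,0,0],[0,0,0,0,0,0],[0,0,0,0,0,0]]])

```text
time: 50.95
position: [0.6221, -0.1512, 0.2525]
tool_rot: [0.058, 0.998, -0.0, 0.001]
ft_force: [-1.1, 0.0, -0.2]
grip_width: 0.0006
grip_force: 0.0
```

>>> drive_tool(deltas=[[[0,0,0,0,0,0],[0,0,0,0,0,0]]])

```text
time: 51.12
position: [0.62, -0.1474, 0.2519]
tool_rot: [0.056, 0.998, 0.001, -0.001]
ft_force: [-0.5, 0.0, 0.4]
grip_width: 0.0004
grip_force: 0.0
```

```bash
sleep 1; python3 - <<'E'
from h import *
o=sensors.get_obs();w=cam("wrist");save(w,"w25.png");print(o["position"])
def tab(c,img):
    h=cv2.cvtColor(img,cv2.COLOR_BGR2HSV);m=cv2.inRange(h,(105,120,40),(125,255,255))
    n,l,s,ct=cv2.connectedComponentsWithStats(m)
    for i in range(1,n):
        if s[i,4]>300:
            x,y,a,b=s[i,:4];col=[]
            for f in(.15,.3,.45,.6):
                uu=int(x+f*a);v=np.where(l[:,uu]==i)[0].min();col.append((uu,v))
            P=plane(c,col,.071);print(s[i],col,P[:,:2].round(4).tolist(),"along sampler x:",(P[:,:2]@[.9937,-.1125]).round(4))
tab(w,w["img"][:,:,::-1].copy())
for n,f in(("w2","w2"),("wl","w22")):
    c=dict(np.load(n+".npz"));tab(c,cv2.imread("pics/%s.png"%f))
E
```

```text
[ 0.62002682 -0.14738886  0.2519032 ]
[   14     2    95   202 13984] [(28, np.int64(6)), (42, np.int64(4)), (56, np.int64(3)), (71, np.int64(7))] [[0.4371, -0.3425], [0.4378, -0.3309], [0.4392, -0.3197], [0.4441, -0.3086]] along sampler x: [0.4728 0.4723 0.4724 0.476 ]
[279 170  63  22 917] [(288, np.int64(178)), (297, np.int64(178)), (307, np.int64(178)), (316, np.int64(178))] [[0.5887, -0.1661], [0.5895, -0.1592], [0.5903, -0.1515], [0.5911, -0.1446]] along sampler x: [0.6037 0.6037 0.6036 0.6036]
[ 111   69   68   20 1080] [(121, np.int64(71)), (131, np.int64(71)), (141, np.int64(70)), (151, np.int64(70))] [[0.485, -0.1533], [0.4861, -0.1459], [0.4865, -0.1384], [0.4875, -0.131]] along sampler x: [0.4992 0.4994 0.499  0.4992]
[ 344  195   68   64 3426] [(354, np.int64(203)), (364, np.int64(196)), (374, np.int64(197)), (384, np.int64(197))] [[0.6018, 0.0048], [0.5973, 0.0129], [0.5989, 0.0204], [0.5997, 0.0281]] along sampler x: [0.5975 0.592  0.5928 0.5928]
[   33    39   114   238 19538] [(50, np.int64(42)), (67, np.int64(41)), (84, np.int64(39)), (101, np.int64(41))] [[0.4336, -0.3446], [0.4349, -0.3339], [0.4355, -0.3232], [0.4383, -0.3131]] along sampler x: [0.4696 0.4697 0.4691 0.4707]
[ 361   87   92   22 1905] [(374, np.int64(87)), (388, np.int64(87)), (402, np.int64(87)), (416, np.int64(88))] [[0.4837, -0.1592], [0.4845, -0.1511], [0.4854, -0.1429], [0.4867, -0.1348]] along sampler x: [0.4986 0.4985 0.4984 0.4988]
```

>>> drive_tool(deltas=[[[36,0,0,0,0,0],[36,0,0,0,0,0],[0,0,0,0,0,0],[0,0,36,0,0,0],[0,0,36,0,0,0],[0,0,36,0,0,0],[0,0,36,0,0,0],[0,0,36,0,0,0]]])

```text
time: 51.83
position: [0.5495, -0.1392, 0.0717]
tool_rot: [0.056, 0.998, -0.0, 0.0]
ft_force: [-0.5, -0.6, 0.0]
grip_width: 0.0001
grip_force: 0.0
```

>>> drive_tool(deltas=[[[0,0,4,0,0,0],[0,0,0,0,0,0],[-10,0,0,0,0,0],[-10,0,0,0,0,0],[-6,0,0,0,0,0],[-4,0,0,0,0,0],[0,0,0,0,0,0],[0,0,0,0,0,0]]])

```text
time: 52.5
position: [0.5795, -0.1437, 0.07]
tool_rot: [0.056, 0.998, -0.0, 0.0]
ft_force: [-1.6, 0.2, 2.1]
grip_width: 0.0005
grip_force: 0.8
```

>>> drive_tool(deltas=[[[-3,0,0,0,0,0],[-2,0,0,0,0,0],[0,0,0,0,0,0],[0,0,0,0,0,0]]])

```text
time: 52.83
position: [0.5797, -0.1432, 0.0688]
tool_rot: [0.056, 0.998, 0.001, -0.005]
ft_force: [-10.1, -0.3, 7.1]
grip_width: 0.0008
grip_force: 5.1
```

>>> drive_tool(deltas=[[[-2,0,0,0,0,0],[-1,0,0,0,0,0],[0,0,0,0,0,0],[0,0,0,0,0,0]]])

```text
time: 53.17
position: [0.5798, -0.1432, 0.0688]
tool_rot: [0.056, 0.998, 0.002, -0.008]
ft_force: [-15.7, -1.5, 12.4]
grip_width: 0.0
grip_force: 7.8
```

>>> drive_tool(deltas=[[[20,0,0,0,0,0],[38,0,0,0,0,0],[0,0,-30,0,0,0],[0,0,-40,0,0,0],[0,0,-40,0,0,0],[0,0,-20,0,0,0],[0,0,0,0,0,0],[0,0,0,0,0,0]]])

```text
time: 53.83
position: [0.531, -0.1386, 0.2004]
tool_rot: [0.056, 0.998, -0.001, 0.003]
ft_force: [0.5, 0.2, -0.3]
grip_width: 0.0002
grip_force: 0.0
```

>>> drive_tool(deltas=[[[10,30,0,0,0,0],[10,30,0,0,0,0],[10,30,0,0,0,0],[10,30,0,0,0,0],[10,30,0,0,0,0],[10,26,0,0,0,0],[0,0,0,0,0,0],[0,0,0,0,0,0]]])

```text
time: 54.5
position: [0.4887, 0.0448, 0.1971]
tool_rot: [0.055, 0.998, 0.0, -0.001]
ft_force: [0.3, -1.0, -0.1]
grip_width: 0.0005
grip_force: 0.0
```

>>> drive_tool(deltas=[[[0,0,0,0,0,0],[0,0,0,0,0,0]]])

```text
time: 54.67
position: [0.4904, 0.0425, 0.1979]
tool_rot: [0.057, 0.998, -0.0, -0.0]
ft_force: [0.1, -0.3, 0.2]
grip_width: 0.0005
grip_force: 0.0
```

>>> drive_tool(deltas=[[[1,-3.5,30,0,0,0],[0,0,35,0,0,0],[0,0,35,0,0,0],[0,0,30,0,0,0],[0,0,0,0,0,0],[0,0,0,0,0,0],[0,0,0,0,0,0]]])

```text
time: 55.25
position: [0.4895, 0.0393, 0.0694]
tool_rot: [0.057, 0.998, -0.0, 0.001]
ft_force: [0.3, -0.4, 0.9]
grip_width: 0.0002
grip_force: 0.0
```

>>> drive_tool(deltas=[[[0,0,3,0,0,0],[0,0,3,0,0,0],[0,0,0,0,0,0]]])

```text
time: 55.5
position: [0.4893, 0.0399, 0.0636]
tool_rot: [0.056, 0.998, -0.0, 0.001]
ft_force: [0.1, -0.6, 0.1]
grip_width: 0.0006
grip_force: 0.0
```

>>> drive_tool(deltas=[[[0,0,3,0,0,0],[0,0,3,0,0,0],[0,0,0,0,0,0]]])

```text
time: 55.75
position: [0.4893, 0.04, 0.0582]
tool_rot: [0.056, 0.998, -0.0, 0.001]
ft_force: [-1.2, -0.1, 12.3]
grip_width: 0.0006
grip_force: 6.8
```

>>> drive_tool(deltas=[[[0,0,3,0,0,0],[0,0,0,0,0,0],[0,0,0,0,0,0]]])

```text
time: 56.0
position: [0.4893, 0.04, 0.0577]
tool_rot: [0.056, 0.998, -0.0, 0.002]
ft_force: [-5.9, -1.3, 36.7]
grip_width: 0.0003
grip_force: 18.7
```

Pressing stopped at 37 N with the tip at about 36 mm. The closed pair of fingers may be resting on the collar, so I'll press with a single finger.

>>> drive_tool(deltas=[[[0,0,-30,0,0,0],[0,0,0,0,0,0],[0,14,0,0,0,0],[0,13.5,0,0,0,0],[0,0,0,0,0,0],[0,0,0,0,0,0],[0,0,0,0,0,0],[0,0,0,0,0,0]]], gripper=50)

```text
time: 56.67
position: [0.4916, 0.0669, 0.0833]
tool_rot: [0.057, 0.998, -0.0, -0.0]
ft_force: [-0.5, -0.6, 0.4]
grip_width: 0.0414
grip_force: 0.0
```

>>> drive_tool(deltas=[[[0,0,0,0,0,0],[0,0,0,0,0,0]]])

```text
time: 56.83
position: [0.4917, 0.0669, 0.0834]
tool_rot: [0.057, 0.998, -0.0, -0.0]
ft_force: [0.8, 1.0, 0.4]
grip_width: 0.0431
grip_force: 0.0
```

```bash
sleep 1; python3 - <<'E'
from h import *
o=sensors.get_obs();w=cam("wrist");save(w,"w26.png");print(o["position"],o["grip_width"])
h=cv2.cvtColor(w["img"],cv2.COLOR_RGB2HSV)
for q in cv2.findContours(cv2.inRange(h,(45,100,20),(85,255,255)),0,2)[0]:
    if cv2.contourArea(q)>60:
        x,y,a,b=cv2.boundingRect(q);print("green",(x,y,a,b))
M=R.from_quat(o["tool_rot"]).as_matrix()
print("finger tip px", proj(w,[o["position"]+M@[dx,dy,.022] for dx,dy in((0,-.0217),(0,-.0367),(0,0))]).round(0).tolist(),"key",proj(w,[.4887,.0385,.037]))
E
```

```text
[0.49165014 0.06689665 0.08337289] 0.04310507716220432
green (232, 254, 51, 48)
finger tip px [[265.0, 301.0], [230.0, 301.0], [316.0, 301.0]] key [[256.94073953 279.75191761]]
```

>>> drive_tool(deltas=[[[0,0,10,0,0,0],[0,0,8,0,0,0],[0,0,0,0,0,0],[0,0,0,0,0,0]]])

```text
time: 57.22
position: [0.491, 0.0674, 0.0646]
tool_rot: [0.056, 0.998, 0.0, -0.001]
ft_force: [-0.1, -0.5, 0.0]
grip_width: 0.0432
grip_force: 0.0
```

>>> drive_tool(deltas=[[[0,0,3,0,0,0],[0,0,0,0,0,0],[0,0,0,0,0,0]]])

```text
time: 57.47
position: [0.4917, 0.0674, 0.0626]
tool_rot: [0.056, 0.998, -0.0, -0.0]
ft_force: [-0.9, 0.6, 1.3]
grip_width: 0.0434
grip_force: 0.7
```

>>> drive_tool(deltas=[[[0,0,3,0,0,0],[0,0,0,0,0,0],[0,0,0,0,0,0]]])

```text
time: 57.72
position: [0.4918, 0.0674, 0.0597]
tool_rot: [0.056, 0.998, -0.0, 0.0]
ft_force: [-0.8, -0.1, 2.5]
grip_width: 0.0435
grip_force: 1.5
```

>>> drive_tool(deltas=[[[0,0,3,0,0,0],[0,0,0,0,0,0],[0,0,0,0,0,0]]])

```text
time: 57.97
position: [0.4918, 0.0674, 0.0581]
tool_rot: [0.056, 0.998, -0.0, 0.0]
ft_force: [-3.0, 0.5, 16.3]
grip_width: 0.0432
grip_force: 8.1
```

The spring force rose and then met a hard stop, so the key is fully pressed. Retreat and take a last check over the magazine.

>>> drive_tool(deltas=[[[0,0,-20,0,0,0],[0,0,-40,0,0,0],[0,0,-40,0,0,0],[0,0,-40,0,0,0],[0,0,-40,0,0,0],[0,0,-40,0,0,0],[0,0,0,0,0,0]]])

```text
time: 58.55
position: [0.4964, 0.0672, 0.2841]
tool_rot: [0.056, 0.998, -0.0, 0.008]
ft_force: [1.9, 0.4, 0.3]
grip_width: 0.0435
grip_force: 0.0
```

>>> drive_tool(deltas=[[[-33,-9,0,0,0,0],[-33,-9,0,0,0,0],[-33,-9,0,0,0,0],[-34,-8,0,0,0,0],[0,0,0,0,0,0],[0,0,0,0,0,0],[0,0,0,0,0,0]]])

```text
time: 59.13
position: [0.6189, 0.0178, 0.2753]
tool_rot: [0.056, 0.998, 0.0, -0.001]
ft_force: [0.1, 0.2, 0.7]
grip_width: 0.0434
grip_force: 0.0
```

```bash
sleep 1; python3 seat.py w27.png; python3 chk.py side4.png | grep brown
```

```text
59.1333 [0.6189 0.0178 0.2753]
(array([318.1, 214.6]), 5.2, array([0.6199, 0.0188, 0.09  ]))
yel (308, 242, 21, 26) [0.6416 0.6638]
yel (308, 159, 21, 24) [0.5756 0.594 ]
brown (628, 460, 12, 20)
brown (602, 426, 38, 54)
brown (508, 337, 39, 26)
brown (518, 285, 45, 48)
brown (467, 257, 12, 19)
brown (434, 226, 10, 20)
```

Everything is in place, so I'm handing in.

```bash
python3 -c "
from rig import ticket
print(ticket.hand_in())"
```

```text
the job is handed in; nothing more can be done
None
```

I loaded the sampler and handed the job in; the hand-in gave no verdict. All four filters are under the catches, both tubes are down in wells, the carriage is against its stop, and the start key was pressed fully and released.

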